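# Fetch the long pack from behind the other batteries

## Robot

A 6-joint arm with a two-finger parallel gripper is mounted at the origin on the work surface. World frame = base frame: x ahead of the robot, y to its left, z up, the work surface at z = 0. Lengths are in m, angles in rad, forces in N, time in s.
With the tool pointing down it reaches from about 0.35 to 0.85 m from the base axis. Payload 8.1 kg.
Tool frame: the origin (TCP) lies at the centre of the arm's flange, where the gripper is bolted on; the fingertips stand 186 mm ahead of it and the grasp point (between the pads) lies 167 mm ahead of it; z points along the fingers, y is the line along which they close (so a half turn about z gives the same grasp; the last joint's range is limited). The gripper opens to 93 mm and grips with 3 to 60 N. Pads are 15 mm wide; open, the fingers measure 128 mm over their backs; the gripper's body (75 mm by 188 mm) begins 65 mm behind the grasp point.
Start: joints at [-1.227, 0.13, 1.488, -0, 1.523, -0.085], TCP at [0.249, -0.546, 0.405] pointing down, gripper open.
Joint ranges: [-2.96, 2.96], [-0.89, 2.26], [0.02, 2.5], [-1.34, 4.48], [0, 2.73], [-2.66, 2.66]. Speed limits (rad/s): [2.39, 2.39, 2.79, 3.14, 3.14, 3.14].

## Interface

Orientations are given as a rotation vector (axis times angle).
In Python, from plant import read_state, read_camera, camera_params, robot gives the robot as it stands.
- The arm moves only by the tool carry_out, never from a script. Its argument "targets" is a list of rows, each an object of numbers: "hand": the opening in per cent of the stroke, from 0 (shut) to 100 (fully open); "x", "y", "z": the shift along the tool's x, y, z in m; "ax", "ay", "az": the turn, a rotation vector about the tool's x, y, z in rad. In form: [{"hand": .., "x": .., "y": .., "z": .., "ax": .., "ay": .., "az": ..}, ...]. A call has 1 to 8 rows; each row is the pose to reach, as a shift and turn from the pose commanded when the call began, along the tool's axes at that moment; what a row does not reach only later rows make up. A row lasts 1/8 s, in which the tool goes at most 62.5 mm and 10.7 degrees, less where a joint would pass 70% of its speed; a pose out of reach is approached as far as the arm can. A call with a gripper value outside its range is refused whole. The fingers move at their own pace and stop on an object; "newtons" is the grip in N (left out, the last holds). Time passes only in rows, so rows that repeat a pose let the fingers close. It gives the time, the measured TCP pose, the force, the opening and the grip force at its end, in the units of the state.
- read_state(): the state, without advancing time (a new reading comes with each control period).
- read_camera(name): name is "scene" or "top"; returns (picture, depth): 384x512x3 uint8, blue, green, red; 384x512 float32, m along the optical axis (not along the pixel's ray), 0 where there is no reading.
- camera_params(name): a dict with "fx", "fy", "cx", "cy" (pixels), "position" and "rotation" of the camera in the world. Camera axes: x right, y up, looking along -z (the intrinsics and any distortion apply to the point x, -y, -z); pixel columns grow to the right and rows downward; lengths in m; the calibration is good to about 2 mm. A picture is of the moment at which its call begins. camera_params takes no time and is no camera call.
- robot.close_job(): hands the job in; it is judged then, once.
The state is a dict: "t": time; "q": joint angles; "dq": joint speeds; "joint_torque": joint torques, N m; "tool_pos": TCP position; "orientation": TCP orientation; "force": force on the tool from outside, world axes, zero at the start; "wrist_torque": the same for the moment, N m; "opening": finger opening in m; "gripper_force": force on a finger pad.
Only numpy, scipy, OpenCV 4.12 (cv2) and the standard library are available. Lean on these libraries where they do the work, as an engineer would, in place of code of your own. Each camera call takes 0.05 s, during which the arm holds its last target. There are 200 camera calls.

## Task

The long battery pack at the back of the grey tray is next for testing, but three other batteries stand in front of it: first set these three aside, standing on the green cutting mat, and only then take out the long pack and seat it flat between the corner angles of the test cradle, either way round. Then stand the three back in the tray, each upright in the place where it stood at the start, because every battery has its own bay. Keep the batteries upright, set them down without dropping them, let go of everything, and leave the multimeter, the tape roll and the screwdriver where they are.

Things in the scene. Friction and masses are not known exactly. Their poses are not given: they have to be found in the camera images.
- long_pack_c (a point): Centre (half-way up) of the long battery pack: two rows of seven blue cylindrical cells between black plastic brackets, with metal strips on top; a brick 41 mm (its x) by 142.5 mm (its y) by 70 mm high (72 with the strips), 0.5 to 0.85 kg, loose. It stands upright in the rear (tray +x) bay of the tray, its long side along the tray's y. Point 35 mm above its underside; z up.
- small_pack_c (a point): Centre (half-way up) of the small battery pack: two by two blue cylindrical cells between black brackets, 41 by 41 by 70 mm high (72 with strips), about 0.2 kg, loose, upright in one of the three front bays of the tray, its sides nearly parallel to the tray's. Point 35 mm above its underside; z up.
- round_cell_c (a point): Centre (half-way up) of the single large round cell: bare metal cylinder, diameter 46 mm, 80 mm high (82 with its terminal), 0.28 to 0.42 kg, loose, upright in one of the three front bays. Point 40 mm above its underside; z up.
- lead_battery_c (a point): Centre (half-way up) of the small lead-acid battery: plain black plastic block with a dark grey lid and two thin blade terminals on top, 46 mm (its x) by 36 mm (its y) by 80 mm high (88 with the blades), 0.26 to 0.42 kg, loose, upright in one of the three front bays, its sides nearly parallel to the tray's. Point 40 mm above its underside; z up.
- tray: Low open light grey plastic tray, fixed to the bench, 144 mm (x) by 236 mm (y), rim 16 mm high, walls and floor 3 mm thick. Origin: centre of its underside; z up. Yellow lines mark its bays: three side by side in front (centres at tray x = -28 mm, y = -74, 0, +74 mm), one long one behind (pack centre at tray x = +26 mm, y within 12 mm of 0). The front batteries stand only about 10 mm from the long pack and about 30 mm from one another.
- mat: Green cutting mat with a white grid, fixed flat on the bench, 220 mm (x) by 150 mm (y), 3 mm thick; the side area. Origin: centre of its underside; z up. Its top is 3 mm above the bench. It lies to the left or to the right of the tray.
- nest (a point): Centre of the seat of the test cradle, on top of its brown base board, 10 mm above the bench; the cradle is fixed and lies on the other side of the tray from the mat. Board 80 mm (x) by 216 mm (y). Four corner angles of metal, 12 mm high above the board, leave a seat of 57 mm (x) by 158 mm (y) for the long pack, whose long side goes along y. Beyond each end of the seat, at y = -97 and +97 mm, a binding post stands 18 mm above the board. z up.
- meter: Bystander: blue multimeter lying on its back, 150 by 75 by 38 mm (44 at its dial), loose, beyond the tray (to +x). Origin: centre of its underside. Leave alone.
- tape: Bystander: roll of amber tape lying flat, 74 mm across, hole 54 mm, 19 mm high, loose, beyond the tray (to +x). Origin: centre of its underside. Leave alone.
- driver: Bystander: screwdriver 170 mm long lying roughly along y beyond the tray (to +x), 26 mm high, loose. Origin: half-way along it, on the bench. Leave alone.
Things that resemble listed ones, but are neither listed nor needed, are in the scene too. What is shaped like the part that bears long_pack_c but yellow is not meant.

How it is judged:
On the way, in this order (a step that is already met when the one before it is completed fails the run):
1. the three front batteries stand upright on the green mat, let go, and the long pack has not yet been moved (x of round_cell_c in the frame of mat between -0.1 and 0.1 m and y of round_cell_c in the frame of mat between -0.065 and 0.065 m and z of round_cell_c in the frame of mat between 0.037 and 0.049 m and angle between each of round_cell_c, lead_battery_c, small_pack_c's own z axis and vertical below 0.1 rad and linear speed of each of round_cell, lead_battery, small_pack below 0.02 m/s and angular speed of each of round_cell, lead_battery, small_pack below 0.2 rad/s and contact force between the fingers and round_cell below 0.1 N and x of lead_battery_c in the frame of mat between -0.1 and 0.1 m and y of lead_battery_c in the frame of mat between -0.065 and 0.065 m and z of lead_battery_c in the frame of mat between 0.037 and 0.049 m and contact force between the fingers and lead_battery below 0.1 N and x of small_pack_c in the frame of mat between -0.1 and 0.1 m and y of small_pack_c in the frame of mat between -0.065 and 0.065 m and z of small_pack_c in the frame of mat between 0.032 and 0.044 m and contact force between the fingers and small_pack below 0.1 N and distance of long_pack_c from where it was at the start of the episode below 0.02 m), for 0.2 s.
2. the long pack is seated flat between the corner angles of the test cradle, let go (x of long_pack_c in the frame of nest between -0.012 and 0.012 m and y of long_pack_c in the frame of nest between -0.012 and 0.012 m and z of long_pack_c in the frame of nest between 0.029 and 0.041 m and angle between the y axis of long_pack_c and the y axis of nest, either way round below 0.2 rad and angle between long_pack_c's own z axis and vertical below 0.1 rad and linear speed of long_pack below 0.02 m/s and angular speed of long_pack below 0.2 rad/s and contact force between the fingers and long_pack below 0.1 N), for 0.2 s.
At the end, for the whole second after the job is handed in: The long pack sits flat in the cradle's seat, within 12 mm of its centre and 0.2 rad of its direction (either way round); the small pack, the round cell and the lead-acid battery each stand upright within 15 mm of where they stood at the start; all are let go and at rest (all of step 2 and distance of each of round_cell_c, lead_battery_c, small_pack_c from where it was at the start of the episode below 0.015 m and angle between each of round_cell_c, lead_battery_c, small_pack_c's own z axis and vertical below 0.1 rad and linear speed of each of round_cell, lead_battery, small_pack below 0.02 m/s and angular speed of each of round_cell, lead_battery, small_pack below 0.2 rad/s and contact force between the fingers and round_cell below 0.1 N and contact force between the fingers and lead_battery below 0.1 N and contact force between the fingers and small_pack below 0.1 N); the robot touches nothing.
It fails at once if a battery is tipped over (leans more than about 30 degrees) (angle between any of round_cell_c, lead_battery_c, small_pack_c, long_pack_c's own z axis and vertical above 0.52 rad).
It fails at once if a battery is let fall (from more than about 25 mm) ((linear speed of round_cell above 0.7 m/s and contact force between the fingers and round_cell below 0.05 N) or (linear speed of lead_battery above 0.7 m/s and contact force between the fingers and lead_battery below 0.05 N) or (linear speed of small_pack above 0.7 m/s and contact force between the fingers and small_pack below 0.05 N) or (linear speed of long_pack above 0.7 m/s and contact force between the fingers and long_pack below 0.05 N)).
It fails at once if the multimeter, the tape roll or the screwdriver is pushed more than 25 mm from its place (distance of any of meter, tape, driver from where it was at the start of the episode above 0.025 m).
It also fails if it takes over 136 s, if anything falls off the work surface, if the arm or the gripper's body presses on something with over 40 N, if the wrist force passes 120 N, or if a joint passes its speed limit or range.

## Working session

There is one attempt and no reset: what is moved stays moved. The work goes in short steps, Python scripts to look and compute and a tool call to move; the robot and the scene stay as the last step left them, time stands still between calls to the robot, and variables do not carry over. Pictures are saved under pics/ and viewed, at most 14 in all, crops included, and the job is handed in when it is done.

Besides the shell and the picture viewer there is one more tool, called in YAML: its name, and indented under it one key for each argument. carry_out: Moves the arm, as the interface text tells. Its arguments: {"type":"object","properties":{"targets":{"type":"array","items":{"type":"object","properties":{"hand":{"type":"number"},"x":{"type":"number"},"y":{"type":"number"},"z":{"type":"number"},"ax":{"type":"number"},"ay":{"type":"number"},"az":{"type":"number"}}}},"newtons":{"type":"number"}},"required":["targets"]}

```bash
ls; mkdir -p pics
python3 - <<'E'
from plant import *
import cv2,numpy as np
for n in("scene","top"):
    p,d=read_camera(n);cv2.imwrite(f"pics/{n}0.png",p);np.save(f"{n}0_d.npy",d)
    print(n,camera_params(n))
print(read_state())
E
```

```text
pics
scene {'fx': 362.5821876034399, 'fy': 362.5821876034399, 'cx': 253.6006457239857, 'cy': 183.23089637850813, 'position': array([1.15172379, 0.48054502, 0.74605958]), 'rotation': array([0.44425084, 0.94206434, 2.12401388])}
top {'fx': 394.8838960448646, 'fy': 394.8838960448646, 'cx': 259.42895565365967, 'cy': 189.07941980803852, 'position': array([0.42984528, 0.01830467, 1.07303888]), 'rotation': array([ 0.09154969, -0.14616921, -1.54196106])}
{'t': 0.1, 'q': array([-1.22742285e+00,  1.31081124e-01,  1.48914653e+00,  9.72301043e-06,
        1.52297683e+00, -8.54094130e-02]), 'dq': array([-0.00082707, -0.00214243, -0.00300967, -0.00066582,  0.0006821 ,
        0.00030197]), 'joint_torque': array([ 1.62564461e-04, -5.61341250e+01, -4.93095410e+01,  7.69521086e-02,
        2.91850884e-02, -6.57478245e-05]), 'tool_pos': array([ 0.24940946, -0.54549135,  0.40380789]), 'orientation': array([-3.06810625e+00, -6.68041707e-01,  3.10373857e-04]), 'force': array([ 0.665342  , -0.57923696, -0.55449875]), 'wrist_torque': array([ 0.02408613, -0.03552026, -0.02459467]), 'gripper_force': 0.0, 'opening': 0.09265045672889595}
```

View pics/scene0.png

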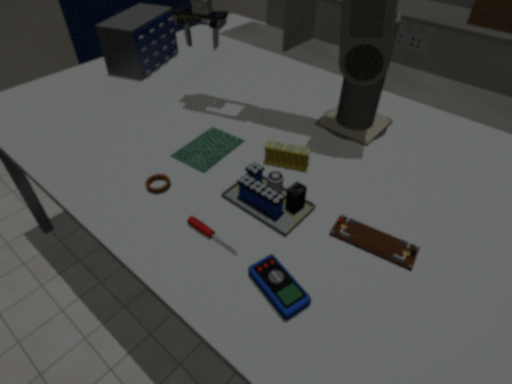

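View pics/top0.png

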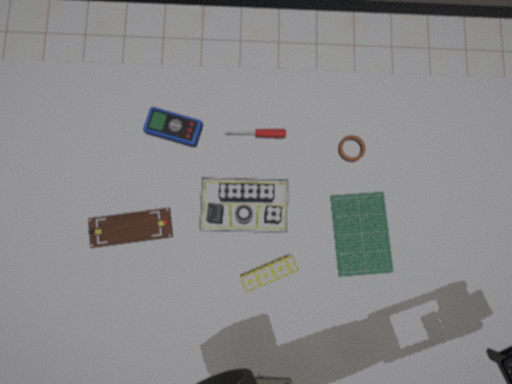

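Top view: image up is +x and left is +y. Candidates for the long pack are the blue pack at the back of the tray (247,192) and the yellow decoy, which is loose and nearer the robot (269,272). I choose the blue one. Front bays, left to right: lead battery (215,213), round cell (244,213), small pack (273,214). The mat is on the right (361,234) and the cradle on the left (130,228).

```bash
cat > h.py <<'E'
from plant import *
import cv2,numpy as np
from scipy.spatial.transform import Rotation as R
def ray(n,u,v,z):
    c=camera_params(n);M=R.from_rotvec(c["rotation"]).as_matrix()
    u=np.asarray(u,float);v=np.asarray(v,float)
    d=np.stack([(u-c["cx"])/c["fx"],-(v-c["cy"])/c["fy"],-np.ones_like(u)],-1)@M.T
    p=c["position"];return p+d*((z-p[2])/d[...,2])[...,None]
def cloud(n,dep):
    c=camera_params(n);M=R.from_rotvec(c["rotation"]).as_matrix()
    v,u=np.mgrid[:384,:512]
    X=np.stack([(u-c["cx"])/c["fx"]*dep,-(v-c["cy"])/c["fy"]*dep,-dep],-1)
    return X@M.T+c["position"]
def px(n,P):
    c=camera_params(n);M=R.from_rotvec(c["rotation"]).as_matrix()
    q=(np.asarray(P)-c["position"])@M;return np.stack([c["cx"]-c["fx"]*q[...,0]/q[...,2],c["cy"]+c["fy"]*q[...,1]/q[...,2]],-1)
def rect(pts):
    (c,s,a)=cv2.minAreaRect((np.asarray(pts)[:,:2]*1000).astype(np.float32))
    return np.round(c,1),np.round(s,1),round(a,1)
E
python3 - <<'E'
from h import *
p=cv2.imread("pics/top0.png");d=np.load("top0_d.npy");h=cv2.cvtColor(p,cv2.COLOR_BGR2HSV)
P=cloud("top",d)
def big(m):
    n,l,s,c=cv2.connectedComponentsWithStats(m.astype(np.uint8));i=1+np.argmax(s[1:,4]);return l==i
v,u=np.mgrid[:384,:512]
g=big((h[...,0]>50)&(h[...,0]<95)&(h[...,1]>80)&(u>310)&(u<410)&(v>170)&(v<300))
print("mat",rect(ray("top",u[g],v[g],.003)))
b=(u>80)&(u<180)&(v>195)&(v<260)&(p.max(2)<130);b=big(b)
print("cradle",rect(ray("top",u[b],v[b],.01)))
# batteries by depth height
T=(u>190)&(u<300)&(v>165)&(v<245)
print("table z",np.median(P[250:270,150:220,2]))
m=T&(P[...,2]>.055)
n,l,s,c=cv2.connectedComponentsWithStats(m.astype(np.uint8))
for i in range(1,n):
    if s[i,4]>20: q=P[l==i];print(s[i],np.round(c[i]),rect(q),np.percentile(q[:,2],[10,50,90,99]).round(3))
t=T&(P[...,2]>.008)
print("tray",rect(P[t]))
a=cv2.resize(p[165:250,75:305],None,fx=3.4,fy=3.4,interpolation=cv2.INTER_CUBIC)
s=cv2.imread("pics/scene0.png")[130:280,180:430]
s=cv2.resize(s,None,fx=2,fy=2,interpolation=cv2.INTER_CUBIC)
o=np.zeros((600,800,3),np.uint8);o[:a.shape[0],:a.shape[1]]=a;o[295:295+s.shape[0],:s.shape[1]]=s
cv2.imwrite("pics/c1.png",o)
E
```

```text
mat (array([ 512.1, -332.5]), array([151.1,  69. ]), 4.8)
cradle (array([481.4, 324.2]), array([ 84., 220.]), 9.1)
table z 0.0011408382336695055
[219 183  56  18 901] [246. 191.] (array([513.7,  17.6]), array([167.7, 141.7]), 0.4) [0.071 0.074 0.077 0.08 ]
[206 203  17  21 287] [214. 213.] (array([480.,  76.]), array([143.6,  52.4]), 29.0) [0.081 0.084 0.087 0.09 ]
[235 205  18  19 264] [244. 214.] (array([485.3,  23.1]), array([111. ,  42.9]), 1.5) [0.08  0.085 0.087 1.073]
[265 206  17  17 262] [273. 214.] (array([481.3, -32.8]), array([ 49.7, 136.3]), 65.2) [0.071 0.074 0.077 0.079]
tray (array([525.8,  24.5]), array([192.1, 234.9]), 0.5)
```

View pics/c1.png

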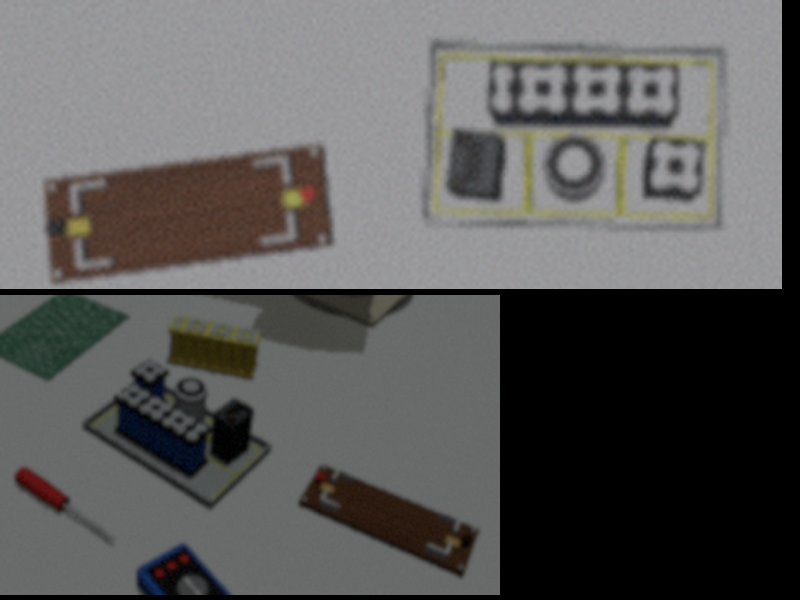

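Crop confirms: blue long pack with metal strips at the back of the tray, and lead (470,165), round (573,168) and small (674,168) in front of it. The cradle is rotated about 5–9°, so I'll refine the measurements.

Run:
```python
from h import *
from scipy.ndimage import median_filter
v,u=np.mgrid[:384,:512]
def big(m):
    n,l,s,c=cv2.connectedComponentsWithStats(m.astype(np.uint8));i=1+np.argmax(s[1:,4]);return l==i
D={n:np.load(f"{n}0_d.npy") for n in("top","scene")}
p=cv2.imread("pics/top0.png");h=cv2.cvtColor(p,cv2.COLOR_BGR2HSV)
g=(h[...,0]>45)&(h[...,0]<100)&(h[...,1]>50)&(u>320)&(u<400)&(v>180)&(v<285)
g=big(cv2.morphologyEx(g.astype(np.uint8),cv2.MORPH_CLOSE,np.ones((7,7))))
print("mat",rect(ray("top",u[g],v[g],.003)))
b=(u>80)&(u<180)&(v>195)&(v<260)&(p.max(2)<130)
b=big(cv2.morphologyEx(b.astype(np.uint8),cv2.MORPH_CLOSE,np.ones((3,3))))
print("cradle",rect(ray("top",u[b],v[b],.01)))
w=b&(h[...,1]<60)
# tray outline: dark grey rim
T=(u>192)&(u<296)&(v>168)&(v<240)
rim=T&(p.max(2)<125)&((h[...,1]<70))
rim=big(cv2.dilate(rim.astype(np.uint8),np.ones((2,2)))>0) 
print("tray rim",rect(ray("top",u[rim],v[rim],.012)))
for n in D:
    P=cloud(n,median_filter(D[n],3))
    x,y,z=P[...,0],P[...,1],P[...,2]
    A=(x>.4)&(x<.6)&(y>-.12)&(y<.16)&(z<.12)
    print(n)
    for nm,lo,box in(("long",.062,(.495,.57,-.09,.13)),("lead",.074,(.42,.505,.05,.13)),("round",.072,(.42,.503,-.01,.05)),("small",.062,(.42,.503,-.08,-.015))):
        m=A&(z>lo)&(x>box[0])&(x<box[1])&(y>box[2])&(y<box[3])
        q=P[m];r=q[:,:2]
        print(nm,m.sum(),"rect",rect(q),"med z",np.median(q[:,2]).round(4),"pct x",np.percentile(r[:,0],[2,98]).round(4),"y",np.percentile(r[:,1],[2,98]).round(4),"mid",((np.percentile(r,2,0)+np.percentile(r,98,0))/2).round(4))
```

```text
mat (array([ 480.7, -296.8]), array([217.4, 147.4]), 5.8)
cradle (array([481.4, 324.2]), array([ 84., 220.]), 9.1)
tray rim (array([558. ,  32.6]), array([128., 186.]), 1.4)
top
long 1108 rect (array([533.6,  23.4]), array([ 72. , 189.3]), 1.5) med z 0.0762 pct x [0.4981 0.5687] y [-0.0685  0.1129] mid [0.5334 0.0222]
lead 51 rect (array([500.4,  99.7]), array([35.2,  8.1]), 86.9) med z 0.0841 pct x [0.496 0.505] y [0.0822 0.1171] mid [0.5005 0.0997]
round 27 rect (array([500. ,  24.7]), array([ 5. , 25.1]), 1.0) med z 0.0829 pct x [0.4975 0.5026] y [0.0122 0.036 ] mid [0.5001 0.0241]
small 22 rect (array([501.4, -50.1]), array([ 2.5, 33.1]), 0.7) med z 0.0724 pct x [0.5002 0.5029] y [-0.0665 -0.0346] mid [ 0.5016 -0.0506]
scene
long 696 rect (array([536.4,  24.6]), array([ 69.3, 191.5]), 1.0) med z 0.0735 pct x [0.5044 0.5689] y [-0.0641  0.1187] mid [0.5366 0.0273]
lead 10 rect (array([502.7, 103.8]), array([ 4.7, 30.8]), 0.5) med z 0.081 pct x [0.5003 0.5049] y [0.0887 0.1187] mid [0.5026 0.1037]
  return _methods._mean(a, axis=axis, dtype=dtype,
  ret = ret.dtype.type(ret / rcount)
Traceback (most recent call last):
IndexError: index -1 is out of bounds for axis 0 with size 0
```

Run:
```python
from h import *
v,u=np.mgrid[:384,:512]
p=cv2.imread("pics/top0.png");P=cloud("top",np.load("top0_d.npy"))
T=(u>190)&(u<300)&(v>165)&(v<245)
n,l,s,c=cv2.connectedComponentsWithStats((T&(P[...,2]>.055)&(P[...,2]<.11)).astype(np.uint8))
for i in range(1,n):
    if s[i,4]<100: continue
    zt=np.median(P[l==i][:,2]); m=(l==i)&(abs(P[...,2]-zt)<.012)
    zk=.075 if zt<.079 else .083
    q=ray("top",u[m],v[m],zk)[:,:2]; k=P[m][:,:2]
    print(c[i].round(),zt.round(4),m.sum(),"ray rect",rect(q),"mean",q.mean(0).round(4),"depth mean",k.mean(0).round(4))
# tray: difference from bench; outer edge = dark outline ring
rim=T&(p.max(2)<np.median(p[T].max(1))-12)
cs,_=cv2.findContours(cv2.dilate(rim.astype(np.uint8),np.ones((3,3))),cv2.RETR_EXTERNAL,cv2.CHAIN_APPROX_NONE)
k=max(cs,key=cv2.contourArea)[:,0];print("tray",k.min(0),k.max(0),rect(ray("top",k[:,0],k[:,1],.012)))
# silhouettes in dark pixels on scene: yaw of cradle from minAreaRect corners
h=cv2.cvtColor(p,cv2.COLOR_BGR2HSV)
b=(u>80)&(u<180)&(v>195)&(v<260)&(p.max(2)<130)
k=max(cv2.findContours(b.astype(np.uint8),cv2.RETR_EXTERNAL,cv2.CHAIN_APPROX_NONE)[0],key=cv2.contourArea)[:,0]
w=ray("top",k[:,0],k[:,1],.01);print("cradle",rect(w),cv2.boxPoints(cv2.minAreaRect(k.astype(np.float32))).round(1).tolist())
W=w[:,:2]-w[:,:2].mean(0)
for nm,sel in(("x+",0),("x-",1)):
    Q=[]
    for yy in np.arange(-.085,.086,.01):
        m=abs(W[:,1]-yy)<.006;Q.append((yy,W[m,0].max() if sel==0 else W[m,0].min()))
    Q=np.array(Q);print(nm,np.degrees(np.arctan(np.polyfit(Q[:,0],Q[:,1],1)[0])))
for z,nm in((.01,"x"),):
    print("posts",ray("top",np.array([75/3.4+75,295/3.4+75]),np.array([227/3.4+165,198/3.4+165]),.028).round(4))
S=cv2.imread("pics/scene0.png")
```

```text
[246. 191.] 0.0742 895 ray rect (array([576.1,  18.1]), array([ 41.5, 141. ]), 0.5) mean [0.5761 0.0188] depth mean [0.5762 0.0188]
[214. 213.] 0.0843 270 ray rect (array([519.1,  97.9]), array([36.3, 46.2]), 85.4) mean [0.5189 0.0979] depth mean [0.5188 0.0978]
[244. 214.] 0.0847 253 ray rect (array([518.8,  24. ]), array([42.7, 42.6]), 46.6) mean [0.5187 0.024 ] depth mean [0.5185 0.024 ]
[273. 214.] 0.0741 261 ray rect (array([520.2, -50.8]), array([40.8, 40.6]), 0.8) mean [ 0.5201 -0.0512] depth mean [ 0.5202 -0.0513]
tray [198 175] [289 233] (array([550.7,  23.9]), array([154.4, 244.1]), 0.1)
cradle (array([481.4, 324.2]), array([ 84., 220.]), 9.1) [[85.5, 217.10000610351562], [169.6999969482422, 206.0], [173.89999389648438, 237.39999389648438], [89.5999984741211, 248.5]]
x+ -8.936306963946082
x- -8.684080625692369
posts [[0.4663 0.4027 0.028 ]
 [0.4926 0.2375 0.028 ]]
```

```bash
cat >> h.py <<'E'
def go(x,y,z,yaw):
    "shift along current tool axes and turn az to put the grasp point at x,y,z (tool x at yaw deg)"
    s=read_state();M=R.from_rotvec(s["orientation"])
    G=R.from_euler("z",yaw,degrees=True)*R.from_rotvec([np.pi,0,0])
    print("t",round(s["t"],2),"shift",M.inv().apply(np.array([x,y,z+.167])-s["tool_pos"]).round(4),"turn",(M.inv()*G).as_rotvec().round(4),"force",s["force"].round(1),"open",round(s["opening"],4))
E
python3 -c "
from h import *
go(.520,-.051,.19,0.5)"
```

```text
t 0.1 shift [ 0.4517 -0.3371  0.0474] turn [-1.600e-03  2.000e-04  4.201e-01] force [ 0.7 -0.6 -0.6] open 0.0927
```

carry_out:
  targets:
    - {"hand": 63, "x": 0.452, "y": -0.337, "z": 0.047, "ax": 0, "ay": 0, "az": 0.42}
    - {"hand": 63, "x": 0.452, "y": -0.337, "z": 0.047, "ax": 0, "ay": 0, "az": 0.42}
    - {"hand": 63, "x": 0.452, "y": -0.337, "z": 0.047, "ax": 0, "ay": 0, "az": 0.42}
    - {"hand": 63, "x": 0.452, "y": -0.337, "z": 0.047, "ax": 0, "ay": 0, "az": 0.42}
    - {"hand": 63, "x": 0.452, "y": -0.337, "z": 0.047, "ax": 0, "ay": 0, "az": 0.42}
    - {"hand": 63, "x": 0.452, "y": -0.337, "z": 0.047, "ax": 0, "ay": 0, "az": 0.42}
    - {"hand": 63, "x": 0.452, "y": -0.337, "z": 0.047, "ax": 0, "ay": 0, "az": 0.42}
    - {"hand": 63, "x": 0.452, "y": -0.337, "z": 0.047, "ax": 0, "ay": 0, "az": 0.42}
  newtons: 20

```text
t: 1.1
tool_pos: [0.4887, -0.108, 0.363]
orientation: [3.141, 0.014, 0.0]
force: [1.2, -0.7, 0.5]
opening: 0.0587
gripper_force: 0.0
```

```bash
python3 -c "
from h import *
go(.520,-.051,.19,0.5)"
```

```text
t 1.1 shift [ 0.0318 -0.0567  0.006 ] turn [ 0.0001 -0.0001  0.    ] force [ 1.2 -0.7  0.5] open 0.0587
```

carry_out:
  targets:
    - {"hand": 63, "x": 0.03, "y": -0.055, "z": 0.006, "ax": 0, "ay": 0, "az": 0}
    - {"hand": 63, "x": 0.03, "y": -0.055, "z": 0.006, "ax": 0, "ay": 0, "az": 0}
    - {"hand": 63, "x": 0.03, "y": -0.055, "z": 0.006, "ax": 0, "ay": 0, "az": 0}

```text
t: 1.48
tool_pos: [0.5176, -0.0547, 0.3569]
orientation: [3.141, 0.016, -0.002]
force: [-0.1, 0.1, 0.1]
opening: 0.0589
gripper_force: 0.0
```

Run:
```python
from h import *
go(.520,-.051,.055,0.5)
p,d=read_camera("scene");a=p[110:250,190:340];b,_=read_camera("top");b=b[150:260,180:310]
o=np.zeros((480,800,3),np.uint8);a=cv2.resize(a,(400,373));b=cv2.resize(b,(400,338));o[:373,:400]=a;o[:338,400:]=b
cv2.imwrite("pics/c2.png",o)
```

```text
t 1.48 shift [ 0.0026 -0.0037  0.1349] turn [0.0003 0.0011 0.0013] force [-0.1  0.1  0.1] open 0.0589
```

View pics/c2.png

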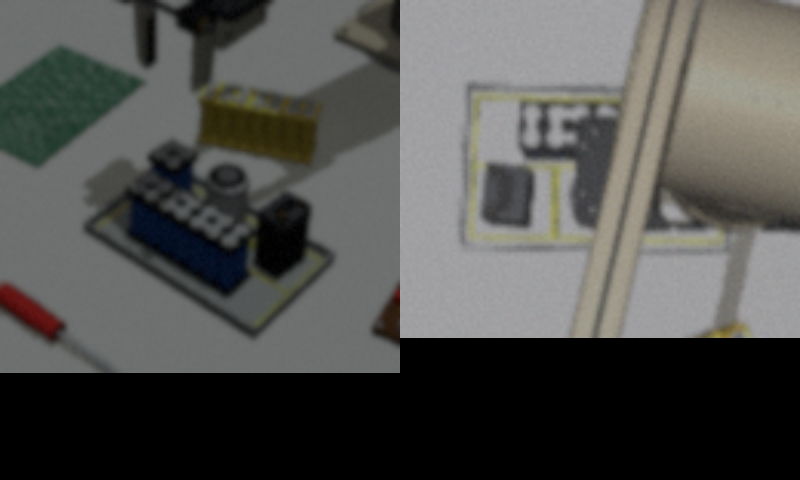

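The fingers hang open above the small pack, with tips near full-image pixels (244,132) and (266,142). I'll check that against projected kinematics before descending.

```bash
python3 -c "
from h import *
print(px('scene',[[.5176,-.0547+.038,.171],[.5176,-.0547-.038,.171]]))"
```

```text
[[265.43172793 142.94489646]
 [244.55566288 132.44865255]]
```

carry_out:
  targets:
    - {"hand": 63, "x": 0.002, "y": -0.003, "z": 0.03, "ax": 0, "ay": 0, "az": 0}
    - {"hand": 63, "x": 0.002, "y": -0.003, "z": 0.03, "ax": 0, "ay": 0, "az": 0}

```text
t: 1.82
tool_pos: [0.5184, -0.0529, 0.3252]
orientation: [-3.141, -0.01, 0.007]
force: [-0.5, 0.4, -0.3]
opening: 0.0587
gripper_force: 0.0
```

```bash
python3 -c "
from h import *
go(.520,-.051,.055,0.5)"
```

```text
t 1.82 shift [ 0.002  -0.0018  0.1032] turn [-0.0008  0.0044 -0.0021] force [-0.5  0.4 -0.3] open 0.0587
```

carry_out:
  targets:
    - {"hand": 63, "x": 0.002, "y": -0.002, "z": 0.035, "ax": 0, "ay": 0, "az": 0}
    - {"hand": 63, "x": 0.002, "y": -0.002, "z": 0.07, "ax": 0, "ay": 0, "az": 0}
    - {"hand": 63, "x": 0.002, "y": -0.002, "z": 0.103, "ax": 0, "ay": 0, "az": 0}
    - {"hand": 63, "x": 0.002, "y": -0.002, "z": 0.103, "ax": 0, "ay": 0, "az": 0}
    - {"hand": 25, "x": 0.002, "y": -0.002, "z": 0.103, "ax": 0, "ay": 0, "az": 0}
    - {"hand": 25, "x": 0.002, "y": -0.002, "z": 0.103, "ax": 0, "ay": 0, "az": 0}
    - {"hand": 25, "x": 0.002, "y": -0.002, "z": 0.103, "ax": 0, "ay": 0, "az": 0}
    - {"hand": 25, "x": 0.002, "y": -0.002, "z": 0.103, "ax": 0, "ay": 0, "az": 0}
  newtons: 20

```text
t: 2.82
tool_pos: [0.5227, -0.05, 0.2265]
orientation: [3.141, 0.014, 0.005]
force: [-1.8, -0.3, 8.2]
opening: 0.0418
gripper_force: 19.6
```

carry_out:
  targets:
    - {"hand": 25, "x": 0, "y": 0, "z": 0, "ax": 0, "ay": 0, "az": 0}

```text
t: 2.95
tool_pos: [0.5227, -0.05, 0.2265]
orientation: [3.141, 0.014, 0.005]
force: [-0.7, -1.2, 7.6]
opening: 0.0416
gripper_force: 19.6
```

Run:
```python
from h import *
s=read_state();print(s["force"],s["wrist_torque"],s["tool_pos"],s["orientation"],s["dq"])
go(.52,-.051,.055,.5)
p,d=read_camera("scene");cv2.imwrite("pics/c3.png",cv2.resize(p[110:250,190:340],(750,600),interpolation=cv2.INTER_CUBIC)[:600])
```

```text
[-0.65667453 -1.20536029  7.624279  ] [-0.12171818  0.27646402 -0.01456967] [ 0.52271828 -0.05004213  0.22653635] [3.14051521 0.01384859 0.00517748] [ 0.0002174  -0.00058247 -0.0010879  -0.00298806  0.00084474 -0.00013494]
t 2.95 shift [-0.0027  0.0009  0.0045] turn [ 0.0011 -0.0033  0.0001] force [-0.7 -1.2  7.6] open 0.0416
```

View pics/c3.png

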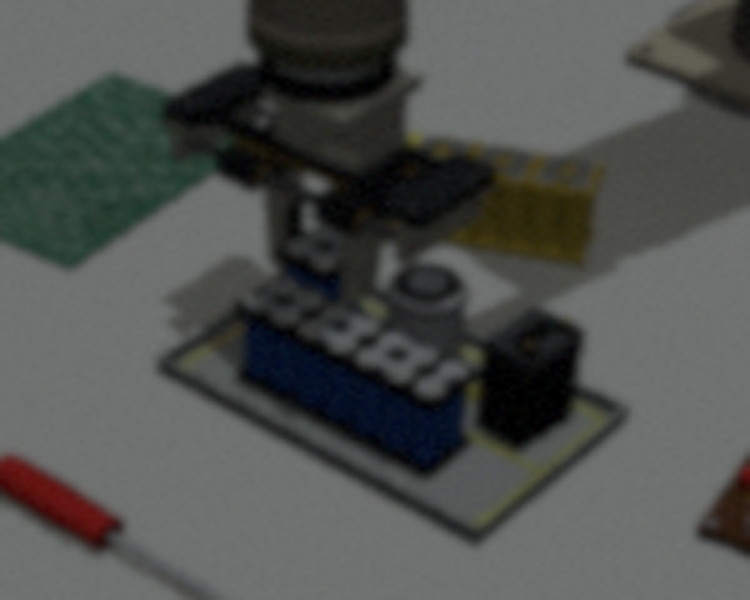

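Gripper holds the small pack at (310,250) in the crop, with the neighbours and the long pack undisturbed. Lifting straight up.

carry_out:
  targets:
    - {"hand": 25, "x": 0, "y": 0, "z": -0.02, "ax": 0, "ay": 0, "az": 0}
    - {"hand": 25, "x": 0, "y": 0, "z": -0.06, "ax": 0, "ay": 0, "az": 0}
    - {"hand": 25, "x": 0, "y": 0, "z": -0.115, "ax": 0, "ay": 0, "az": 0}
    - {"hand": 25, "x": 0, "y": 0, "z": -0.115, "ax": 0, "ay": 0, "az": 0}
    - {"hand": 25, "x": 0, "y": 0, "z": -0.115, "ax": 0, "ay": 0, "az": 0}

```text
t: 3.62
tool_pos: [0.5215, -0.0497, 0.3391]
orientation: [3.142, 0.014, 0.0]
force: [-0.2, 0.1, -2.5]
opening: 0.0414
gripper_force: 19.6
```

Run:
```python
from h import *
go(.416,-.303,.17,.5)
```

```text
t 3.62 shift [-0.1078  0.2524  0.0021] turn [ 0.     -0.0001  0.0001] force [-0.2  0.1 -2.5] open 0.0414
```

carry_out:
  targets:
    - {"hand": 25, "x": -0.02, "y": 0.04, "z": 0, "ax": 0, "ay": 0, "az": 0}
    - {"hand": 25, "x": -0.108, "y": 0.252, "z": 0, "ax": 0, "ay": 0, "az": 0}
    - {"hand": 25, "x": -0.108, "y": 0.252, "z": 0, "ax": 0, "ay": 0, "az": 0}
    - {"hand": 25, "x": -0.108, "y": 0.252, "z": 0, "ax": 0, "ay": 0, "az": 0}
    - {"hand": 25, "x": -0.108, "y": 0.252, "z": 0, "ax": 0, "ay": 0, "az": 0}
    - {"hand": 25, "x": -0.108, "y": 0.252, "z": 0.06, "ax": 0, "ay": 0, "az": 0}
    - {"hand": 25, "x": -0.108, "y": 0.252, "z": 0.09, "ax": 0, "ay": 0, "az": 0}
    - {"hand": 25, "x": -0.108, "y": 0.252, "z": 0.09, "ax": 0, "ay": 0, "az": 0}

```text
t: 4.62
tool_pos: [0.4138, -0.301, 0.2443]
orientation: [-3.135, -0.013, 0.012]
force: [-0.3, 0.8, -1.9]
opening: 0.0414
gripper_force: 19.6
```

Run:
```python
from h import *
go(.416,-.303,.06,.5)
```

```text
t 4.62 shift [0.0023 0.0021 0.0173] turn [-0.0067  0.0074 -0.0003] force [-0.3  0.8 -1.9] open 0.0414
```

carry_out:
  targets:
    - {"hand": 25, "x": 0, "y": 0, "z": 0.008, "ax": 0, "ay": 0, "az": 0}
    - {"hand": 25, "x": 0, "y": 0, "z": 0.014, "ax": 0, "ay": 0, "az": 0}
    - {"hand": 25, "x": 0, "y": 0, "z": 0.017, "ax": 0, "ay": 0, "az": 0}
    - {"hand": 25, "x": 0, "y": 0, "z": 0.017, "ax": 0, "ay": 0, "az": 0}
    - {"hand": 25, "x": 0, "y": 0, "z": 0.017, "ax": 0, "ay": 0, "az": 0}

```text
t: 5.25
tool_pos: [0.4161, -0.3028, 0.2328]
orientation: [3.141, 0.014, 0.001]
force: [0.6, -0.3, -1.5]
opening: 0.0413
gripper_force: 19.6
```

carry_out:
  targets:
    - {"hand": 25, "x": 0, "y": 0, "z": 0.003, "ax": 0, "ay": 0, "az": 0}
    - {"hand": 25, "x": 0, "y": 0, "z": 0.006, "ax": 0, "ay": 0, "az": 0}
    - {"hand": 25, "x": 0, "y": 0, "z": 0.007, "ax": 0, "ay": 0, "az": 0}
    - {"hand": 25, "x": 0, "y": 0, "z": 0.007, "ax": 0, "ay": 0, "az": 0}

```text
t: 5.75
tool_pos: [0.4161, -0.3028, 0.2265]
orientation: [3.141, 0.014, 0.0]
force: [-5.6, 3.4, 11.0]
opening: 0.0412
gripper_force: 19.6
```

carry_out:
  targets:
    - {"hand": 63, "x": 0, "y": 0, "z": -0.001, "ax": 0, "ay": 0, "az": 0}
    - {"hand": 63, "x": 0, "y": 0, "z": -0.001, "ax": 0, "ay": 0, "az": 0}
    - {"hand": 63, "x": 0, "y": 0, "z": -0.001, "ax": 0, "ay": 0, "az": 0}
    - {"hand": 63, "x": 0, "y": 0, "z": -0.04, "ax": 0, "ay": 0, "az": 0}
    - {"hand": 63, "x": 0, "y": 0, "z": -0.09, "ax": 0, "ay": 0, "az": 0}
    - {"hand": 63, "x": 0, "y": 0, "z": -0.12, "ax": 0, "ay": 0, "az": 0}
    - {"hand": 63, "x": 0, "y": 0, "z": -0.12, "ax": 0, "ay": 0, "az": 0}
    - {"hand": 63, "x": 0, "y": 0, "z": -0.12, "ax": 0, "ay": 0, "az": 0}

```text
t: 6.75
tool_pos: [0.4157, -0.3025, 0.3442]
orientation: [-3.141, -0.014, 0.002]
force: [0.7, -0.0, -0.8]
opening: 0.0583
gripper_force: 0.0
```

Run:
```python
from h import *
go(.519,.024,.18,.5)
```

```text
t 6.75 shift [ 0.1062 -0.3255 -0.0026] turn [-0.0009  0.001   0.0001] force [ 0.7 -0.  -0.8] open 0.0583
```

carry_out:
  targets:
    - {"hand": 66, "x": 0.106, "y": -0.326, "z": -0.003, "ax": 0, "ay": 0, "az": 0}
    - {"hand": 66, "x": 0.106, "y": -0.326, "z": -0.003, "ax": 0, "ay": 0, "az": 0}
    - {"hand": 66, "x": 0.106, "y": -0.326, "z": -0.003, "ax": 0, "ay": 0, "az": 0}
    - {"hand": 66, "x": 0.106, "y": -0.326, "z": -0.003, "ax": 0, "ay": 0, "az": 0}
    - {"hand": 66, "x": 0.106, "y": -0.326, "z": -0.003, "ax": 0, "ay": 0, "az": 0}
    - {"hand": 66, "x": 0.106, "y": -0.326, "z": -0.003, "ax": 0, "ay": 0, "az": 0}
    - {"hand": 66, "x": 0.106, "y": -0.326, "z": -0.003, "ax": 0, "ay": 0, "az": 0}
    - {"hand": 66, "x": 0.106, "y": -0.326, "z": -0.003, "ax": 0, "ay": 0, "az": 0}

```text
t: 7.75
tool_pos: [0.5186, 0.0238, 0.3468]
orientation: [3.141, 0.014, -0.004]
force: [-0.1, 0.8, -1.0]
opening: 0.0618
gripper_force: 0.0
```

Run:
```python
from h import *
go(.519,.024,.06,.5)
```

```text
t 7.75 shift [ 0.0008 -0.0002  0.1198] turn [0.0003 0.0027 0.0003] force [-0.1  0.8 -1. ] open 0.0618
```

carry_out:
  targets:
    - {"hand": 66, "x": 0, "y": 0, "z": 0.05, "ax": 0, "ay": 0, "az": 0}
    - {"hand": 66, "x": 0, "y": 0, "z": 0.09, "ax": 0, "ay": 0, "az": 0}
    - {"hand": 66, "x": 0, "y": 0, "z": 0.12, "ax": 0, "ay": 0, "az": 0}
    - {"hand": 66, "x": 0, "y": 0, "z": 0.12, "ax": 0, "ay": 0, "az": 0}
    - {"hand": 30, "x": 0, "y": 0, "z": 0.12, "ax": 0, "ay": 0, "az": 0}
    - {"hand": 30, "x": 0, "y": 0, "z": 0.12, "ax": 0, "ay": 0, "az": 0}
    - {"hand": 30, "x": 0, "y": 0, "z": 0.12, "ax": 0, "ay": 0, "az": 0}
    - {"hand": 30, "x": 0, "y": 0, "z": 0.12, "ax": 0, "ay": 0, "az": 0}
  newtons: 25

```text
t: 8.75
tool_pos: [0.52, 0.0243, 0.2303]
orientation: [3.141, 0.014, 0.005]
force: [-0.3, 1.6, 7.1]
opening: 0.0459
gripper_force: 24.9
```

carry_out:
  targets:
    - {"hand": 30, "x": 0, "y": 0, "z": -0.02, "ax": 0, "ay": 0, "az": 0}
    - {"hand": 30, "x": 0, "y": 0, "z": -0.06, "ax": 0, "ay": 0, "az": 0}
    - {"hand": 30, "x": 0, "y": 0, "z": -0.12, "ax": 0, "ay": 0, "az": 0}
    - {"hand": 30, "x": 0, "y": 0, "z": -0.12, "ax": 0, "ay": 0, "az": 0}
    - {"hand": 30, "x": 0, "y": 0, "z": -0.12, "ax": 0, "ay": 0, "az": 0}

```text
t: 9.38
tool_pos: [0.5187, 0.0243, 0.3476]
orientation: [3.141, 0.014, -0.001]
force: [-0.2, 0.5, -4.4]
opening: 0.0459
gripper_force: 24.9
```

Run:
```python
from h import *
go(.481,-.297,.18,.5)
```

```text
t 9.38 shift [-0.0406  0.3209  0.0006] turn [0.0001 0.0008 0.0002] force [-0.2  0.5 -4.4] open 0.0459
```

carry_out:
  targets:
    - {"hand": 30, "x": -0.005, "y": 0.03, "z": 0, "ax": 0, "ay": 0, "az": 0}
    - {"hand": 30, "x": -0.012, "y": 0.09, "z": 0, "ax": 0, "ay": 0, "az": 0}
    - {"hand": 30, "x": -0.02, "y": 0.15, "z": 0, "ax": 0, "ay": 0, "az": 0}
    - {"hand": 30, "x": -0.027, "y": 0.21, "z": 0, "ax": 0, "ay": 0, "az": 0}
    - {"hand": 30, "x": -0.034, "y": 0.27, "z": 0, "ax": 0, "ay": 0, "az": 0}
    - {"hand": 30, "x": -0.041, "y": 0.321, "z": 0, "ax": 0, "ay": 0, "az": 0}
    - {"hand": 30, "x": -0.041, "y": 0.321, "z": 0, "ax": 0, "ay": 0, "az": 0}
    - {"hand": 30, "x": -0.041, "y": 0.321, "z": 0, "ax": 0, "ay": 0, "az": 0}

```text
t: 10.38
tool_pos: [0.4803, -0.2966, 0.3458]
orientation: [-3.139, -0.013, 0.005]
force: [1.0, 0.7, -3.4]
opening: 0.0455
gripper_force: 25.0
```

Run:
```python
from h import *
go(.481,-.297,.068,.5)
```

```text
t 10.38 shift [0.0011 0.0008 0.1108] turn [-0.0031  0.0033 -0.0007] force [ 1.   0.7 -3.4] open 0.0455
```

carry_out:
  targets:
    - {"hand": 30, "x": 0, "y": 0, "z": 0.03, "ax": 0, "ay": 0, "az": 0}
    - {"hand": 30, "x": 0, "y": 0, "z": 0.07, "ax": 0, "ay": 0, "az": 0}
    - {"hand": 30, "x": 0, "y": 0, "z": 0.1, "ax": 0, "ay": 0, "az": 0}
    - {"hand": 30, "x": 0, "y": 0, "z": 0.11, "ax": 0, "ay": 0, "az": 0}
    - {"hand": 30, "x": 0, "y": 0, "z": 0.113, "ax": 0, "ay": 0, "az": 0}
    - {"hand": 30, "x": 0, "y": 0, "z": 0.115, "ax": 0, "ay": 0, "az": 0}
    - {"hand": 30, "x": 0, "y": 0, "z": 0.115, "ax": 0, "ay": 0, "az": 0}

```text
t: 11.25
tool_pos: [0.4814, -0.2973, 0.2346]
orientation: [3.14, 0.014, 0.003]
force: [0.9, -0.3, -3.4]
opening: 0.046
gripper_force: 25.0
```

carry_out:
  targets:
    - {"hand": 30, "x": 0, "y": 0, "z": 0.003, "ax": 0, "ay": 0, "az": 0}
    - {"hand": 30, "x": 0, "y": 0, "z": 0.005, "ax": 0, "ay": 0, "az": 0}
    - {"hand": 30, "x": 0, "y": 0, "z": 0.005, "ax": 0, "ay": 0, "az": 0}
    - {"hand": 30, "x": 0, "y": 0, "z": 0.005, "ax": 0, "ay": 0, "az": 0}

```text
t: 11.75
tool_pos: [0.4814, -0.2974, 0.2303]
orientation: [3.141, 0.014, 0.002]
force: [-4.6, 3.9, 10.6]
opening: 0.0457
gripper_force: 25.0
```

carry_out:
  targets:
    - {"hand": 66, "x": 0, "y": 0, "z": -0.001, "ax": 0, "ay": 0, "az": 0}
    - {"hand": 66, "x": 0, "y": 0, "z": -0.001, "ax": 0, "ay": 0, "az": 0}
    - {"hand": 66, "x": 0, "y": 0, "z": -0.001, "ax": 0, "ay": 0, "az": 0}
    - {"hand": 66, "x": 0, "y": 0, "z": -0.04, "ax": 0, "ay": 0, "az": 0}
    - {"hand": 66, "x": 0, "y": 0, "z": -0.09, "ax": 0, "ay": 0, "az": 0}
    - {"hand": 66, "x": 0, "y": 0, "z": -0.12, "ax": 0, "ay": 0, "az": 0}
    - {"hand": 66, "x": 0, "y": 0, "z": -0.12, "ax": 0, "ay": 0, "az": 0}
    - {"hand": 66, "x": 0, "y": 0, "z": -0.12, "ax": 0, "ay": 0, "az": 0}

```text
t: 12.75
tool_pos: [0.4806, -0.2969, 0.347]
orientation: [-3.141, -0.014, 0.002]
force: [-0.1, -0.1, -0.9]
opening: 0.0611
gripper_force: 0.0
```

Run:
```python
from h import *
go(.519,.098,.18,-3)
```

```text
t 12.75 shift [ 4.180e-02 -3.946e-01  3.000e-04] turn [-0.0009  0.0012  0.0611] force [-0.1 -0.1 -0.9] open 0.0611
```

carry_out:
  targets:
    - {"hand": 63, "x": 0.042, "y": -0.395, "z": 0, "ax": 0, "ay": 0, "az": 0.06}
    - {"hand": 63, "x": 0.042, "y": -0.395, "z": 0, "ax": 0, "ay": 0, "az": 0.06}
    - {"hand": 63, "x": 0.042, "y": -0.395, "z": 0, "ax": 0, "ay": 0, "az": 0.06}
    - {"hand": 63, "x": 0.042, "y": -0.395, "z": 0, "ax": 0, "ay": 0, "az": 0.06}
    - {"hand": 63, "x": 0.042, "y": -0.395, "z": 0, "ax": 0, "ay": 0, "az": 0.06}
    - {"hand": 63, "x": 0.042, "y": -0.395, "z": 0, "ax": 0, "ay": 0, "az": 0.06}
    - {"hand": 63, "x": 0.042, "y": -0.395, "z": 0, "ax": 0, "ay": 0, "az": 0.06}
    - {"hand": 63, "x": 0.042, "y": -0.395, "z": 0, "ax": 0, "ay": 0, "az": 0.06}

```text
t: 13.75
tool_pos: [0.5187, 0.0998, 0.346]
orientation: [3.14, -0.075, -0.006]
force: [-1.0, -0.3, -0.6]
opening: 0.0586
gripper_force: 0.0
```

Run:
```python
from h import *
go(.519,.098,.06,-3)
```

```text
t 13.75 shift [0.0008 0.0018 0.119 ] turn [0.0004 0.0037 0.0043] force [-1.  -0.3 -0.6] open 0.0586
```

carry_out:
  targets:
    - {"hand": 63, "x": 0, "y": 0, "z": 0.05, "ax": 0, "ay": 0, "az": 0}
    - {"hand": 63, "x": 0, "y": 0, "z": 0.09, "ax": 0, "ay": 0, "az": 0}
    - {"hand": 63, "x": 0, "y": 0, "z": 0.12, "ax": 0, "ay": 0, "az": 0}
    - {"hand": 63, "x": 0, "y": 0, "z": 0.12, "ax": 0, "ay": 0, "az": 0}
    - {"hand": 20, "x": 0, "y": 0, "z": 0.12, "ax": 0, "ay": 0, "az": 0}
    - {"hand": 20, "x": 0, "y": 0, "z": 0.12, "ax": 0, "ay": 0, "az": 0}
    - {"hand": 20, "x": 0, "y": 0, "z": 0.12, "ax": 0, "ay": 0, "az": 0}
    - {"hand": 20, "x": 0, "y": 0, "z": 0.12, "ax": 0, "ay": 0, "az": 0}
  newtons: 25

```text
t: 14.75
tool_pos: [0.5203, 0.0985, 0.23]
orientation: [-3.14, 0.08, -0.005]
force: [0.2, 1.8, 7.6]
opening: 0.0357
gripper_force: 24.9
```

carry_out:
  targets:
    - {"hand": 20, "x": 0, "y": 0, "z": -0.02, "ax": 0, "ay": 0, "az": 0}
    - {"hand": 20, "x": 0, "y": 0, "z": -0.06, "ax": 0, "ay": 0, "az": 0}
    - {"hand": 20, "x": 0, "y": 0, "z": -0.12, "ax": 0, "ay": 0, "az": 0}
    - {"hand": 20, "x": 0, "y": 0, "z": -0.12, "ax": 0, "ay": 0, "az": 0}
    - {"hand": 20, "x": 0, "y": 0, "z": -0.12, "ax": 0, "ay": 0, "az": 0}

```text
t: 15.38
tool_pos: [0.519, 0.0982, 0.3472]
orientation: [3.14, -0.08, -0.002]
force: [-0.3, 0.4, -5.2]
opening: 0.036
gripper_force: 25.0
```

Run:
```python
from h import *
go(.546,-.29,.18,0.5)
```

```text
t 15.38 shift [4.680e-02 3.863e-01 3.000e-04] turn [ 0.0003  0.0013 -0.0598] force [-0.3  0.4 -5.2] open 0.036
```

carry_out:
  targets:
    - {"hand": 20, "x": 0.003, "y": 0.03, "z": 0, "ax": 0, "ay": 0, "az": -0.06}
    - {"hand": 20, "x": 0.01, "y": 0.085, "z": 0, "ax": 0, "ay": 0, "az": -0.06}
    - {"hand": 20, "x": 0.018, "y": 0.145, "z": 0, "ax": 0, "ay": 0, "az": -0.06}
    - {"hand": 20, "x": 0.025, "y": 0.205, "z": 0, "ax": 0, "ay": 0, "az": -0.06}
    - {"hand": 20, "x": 0.032, "y": 0.265, "z": 0, "ax": 0, "ay": 0, "az": -0.06}
    - {"hand": 20, "x": 0.04, "y": 0.325, "z": 0, "ax": 0, "ay": 0, "az": -0.06}
    - {"hand": 20, "x": 0.047, "y": 0.386, "z": 0, "ax": 0, "ay": 0, "az": -0.06}
    - {"hand": 20, "x": 0.047, "y": 0.386, "z": 0, "ax": 0, "ay": 0, "az": -0.06}

```text
t: 16.38
tool_pos: [0.545, -0.2936, 0.3443]
orientation: [-3.14, -0.006, 0.008]
force: [-0.8, 0.9, -3.6]
opening: 0.0358
gripper_force: 25.0
```

carry_out:
  targets:
    - {"hand": 20, "x": 0, "y": 0, "z": 0, "ax": 0, "ay": 0, "az": 0}
    - {"hand": 20, "x": 0, "y": 0, "z": 0.05, "ax": 0, "ay": 0, "az": 0}
    - {"hand": 20, "x": 0, "y": 0, "z": 0.085, "ax": 0, "ay": 0, "az": 0}
    - {"hand": 20, "x": 0, "y": 0, "z": 0.1, "ax": 0, "ay": 0, "az": 0}
    - {"hand": 20, "x": 0, "y": 0, "z": 0.107, "ax": 0, "ay": 0, "az": 0}
    - {"hand": 20, "x": 0, "y": 0, "z": 0.11, "ax": 0, "ay": 0, "az": 0}
    - {"hand": 20, "x": 0, "y": 0, "z": 0.11, "ax": 0, "ay": 0, "az": 0}

```text
t: 17.25
tool_pos: [0.5472, -0.2899, 0.2397]
orientation: [3.14, 0.014, 0.003]
force: [-0.0, 0.6, -3.9]
opening: 0.0358
gripper_force: 25.0
```

carry_out:
  targets:
    - {"hand": 20, "x": 0, "y": 0, "z": 0.004, "ax": 0, "ay": 0, "az": 0}
    - {"hand": 20, "x": 0, "y": 0, "z": 0.007, "ax": 0, "ay": 0, "az": 0}
    - {"hand": 20, "x": 0, "y": 0, "z": 0.0095, "ax": 0, "ay": 0, "az": 0}
    - {"hand": 20, "x": 0, "y": 0, "z": 0.0105, "ax": 0, "ay": 0, "az": 0}
    - {"hand": 20, "x": 0, "y": 0, "z": 0.0105, "ax": 0, "ay": 0, "az": 0}

```text
t: 17.88
tool_pos: [0.5467, -0.2897, 0.2301]
orientation: [3.141, 0.014, 0.0]
force: [-8.4, 4.3, 13.7]
opening: 0.0357
gripper_force: 25.0
```

carry_out:
  targets:
    - {"hand": 63, "x": 0, "y": 0, "z": -0.001, "ax": 0, "ay": 0, "az": 0}
    - {"hand": 63, "x": 0, "y": 0, "z": -0.001, "ax": 0, "ay": 0, "az": 0}
    - {"hand": 63, "x": 0, "y": 0, "z": -0.001, "ax": 0, "ay": 0, "az": 0}
    - {"hand": 63, "x": 0, "y": 0, "z": -0.04, "ax": 0, "ay": 0, "az": 0}
    - {"hand": 63, "x": 0, "y": 0, "z": -0.09, "ax": 0, "ay": 0, "az": 0}
    - {"hand": 63, "x": 0, "y": 0, "z": -0.13, "ax": 0, "ay": 0, "az": 0}
    - {"hand": 63, "x": 0, "y": 0, "z": -0.13, "ax": 0, "ay": 0, "az": 0}
    - {"hand": 63, "x": 0, "y": 0, "z": -0.13, "ax": 0, "ay": 0, "az": 0}

```text
t: 18.88
tool_pos: [0.5465, -0.2896, 0.3571]
orientation: [-3.141, -0.014, 0.001]
force: [0.1, 0.6, -0.5]
opening: 0.0588
gripper_force: 0.0
```

Run:
```python
from h import *
go(.576,.0185,.18,-89.5)
go(.576,.0185,.18,90.5)
print(read_state()["q"].round(2))
p,d=read_camera("scene");cv2.imwrite("pics/c4.png",cv2.resize(p[80:280,130:430],(800,533),interpolation=cv2.INTER_CUBIC))
```

```text
t 18.88 shift [ 0.0323 -0.3078  0.0102] turn [2.0000e-04 8.0000e-04 1.5708e+00] force [ 0.1  0.6 -0.5] open 0.0588
t 18.88 shift [ 0.0323 -0.3078  0.0102] turn [-8.0000e-04  2.0000e-04 -1.5707e+00] force [ 0.1  0.6 -0.5] open 0.0588
[-0.57  0.21  1.49 -0.    1.44  0.99]
```

View pics/c4.png

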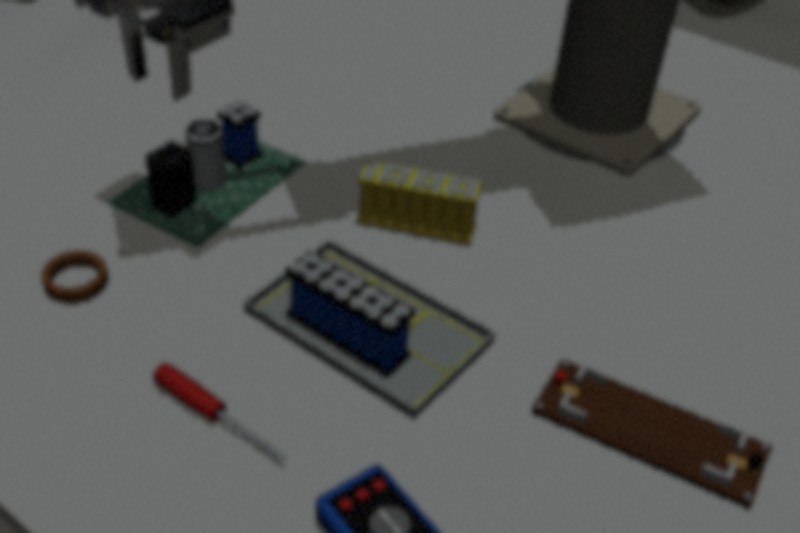

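All three batteries stand upright on the mat: lead (172,178), round (205,152), small (240,132). The long pack at (348,315) is untouched. Next I turn the tool −90°, which keeps q6 near 0, and move above the long pack.

carry_out:
  targets:
    - {"hand": 66, "x": 0.032, "y": -0.308, "z": 0, "ax": 0, "ay": 0, "az": -1.57}
    - {"hand": 66, "x": 0.032, "y": -0.308, "z": 0, "ax": 0, "ay": 0, "az": -1.57}
    - {"hand": 66, "x": 0.032, "y": -0.308, "z": 0, "ax": 0, "ay": 0, "az": -1.57}
    - {"hand": 66, "x": 0.032, "y": -0.308, "z": 0, "ax": 0, "ay": 0, "az": -1.57}
    - {"hand": 66, "x": 0.032, "y": -0.308, "z": 0, "ax": 0, "ay": 0, "az": -1.57}
    - {"hand": 66, "x": 0.032, "y": -0.308, "z": 0, "ax": 0, "ay": 0, "az": -1.57}
    - {"hand": 66, "x": 0.032, "y": -0.308, "z": 0, "ax": 0, "ay": 0, "az": -1.57}
    - {"hand": 66, "x": 0.032, "y": -0.308, "z": 0, "ax": 0, "ay": 0, "az": -1.57}

```text
t: 19.92
tool_pos: [0.5753, 0.0191, 0.3554]
orientation: [-2.28, -2.158, 0.004]
force: [-0.1, -0.8, -0.4]
opening: 0.0615
gripper_force: 0.0
```

Run:
```python
from h import *
go(.576,.0185,.18,90.5)
```

```text
t 19.93 shift [-0.0005  0.0007  0.0084] turn [-0.0038 -0.0001 -0.0638] force [-0.1 -0.8 -0.4] open 0.0615
```

carry_out:
  targets:
    - {"hand": 66, "x": 0, "y": 0, "z": 0, "ax": 0, "ay": 0, "az": -0.062}
    - {"hand": 66, "x": 0, "y": 0, "z": 0, "ax": 0, "ay": 0, "az": -0.062}
    - {"hand": 66, "x": 0, "y": 0, "z": 0, "ax": 0, "ay": 0, "az": -0.062}

```text
t: 20.3
tool_pos: [0.5756, 0.0186, 0.3567]
orientation: [-2.222, -2.219, 0.002]
force: [0.2, -0.6, -0.2]
opening: 0.0611
gripper_force: 0.0
```

Run:
```python
from h import *
go(.576,.0185,.055,90.5)
```

```text
t 20.3 shift [-1.000e-04  6.000e-04  1.347e-01] turn [-0.0018 -0.0001 -0.0103] force [ 0.2 -0.6 -0.2] open 0.0611
```

carry_out:
  targets:
    - {"hand": 66, "x": 0, "y": 0, "z": 0.05, "ax": 0, "ay": 0, "az": -0.01}
    - {"hand": 66, "x": 0, "y": 0, "z": 0.1, "ax": 0, "ay": 0, "az": -0.01}
    - {"hand": 66, "x": 0, "y": 0, "z": 0.134, "ax": 0, "ay": 0, "az": -0.01}
    - {"hand": 66, "x": 0, "y": 0, "z": 0.134, "ax": 0, "ay": 0, "az": -0.01}
    - {"hand": 25, "x": 0, "y": 0, "z": 0.134, "ax": 0, "ay": 0, "az": -0.01}
    - {"hand": 25, "x": 0, "y": 0, "z": 0.134, "ax": 0, "ay": 0, "az": -0.01}
    - {"hand": 25, "x": 0, "y": 0, "z": 0.134, "ax": 0, "ay": 0, "az": -0.01}
    - {"hand": 25, "x": 0, "y": 0, "z": 0.134, "ax": 0, "ay": 0, "az": -0.01}
  newtons: 45

```text
t: 21.3
tool_pos: [0.5772, 0.0186, 0.2262]
orientation: [2.208, 2.23, 0.005]
force: [1.6, -1.4, 7.0]
opening: 0.0409
gripper_force: 45.0
```

carry_out:
  targets:
    - {"hand": 25, "x": 0, "y": 0, "z": -0.015, "ax": 0, "ay": 0, "az": 0}
    - {"hand": 25, "x": 0, "y": 0, "z": -0.05, "ax": 0, "ay": 0, "az": 0}
    - {"hand": 25, "x": 0, "y": 0, "z": -0.1, "ax": 0, "ay": 0, "az": 0}
    - {"hand": 25, "x": 0, "y": 0, "z": -0.1, "ax": 0, "ay": 0, "az": 0}
    - {"hand": 25, "x": 0, "y": 0, "z": -0.1, "ax": 0, "ay": 0, "az": 0}

```text
t: 21.92
tool_pos: [0.5751, 0.0187, 0.3223]
orientation: [-2.209, -2.231, 0.003]
force: [0.1, 0.1, -9.2]
opening: 0.0406
gripper_force: 45.0
```

Run:
```python
from h import *
go(.4805,.323,.16,98.9)
```

```text
t 21.93 shift [ 0.3053 -0.0916 -0.0044] turn [-0.0026 -0.0004 -0.1454] force [ 0.1  0.1 -9.2] open 0.0406
```

carry_out:
  targets:
    - {"hand": 25, "x": 0.02, "y": -0.006, "z": 0, "ax": 0, "ay": 0, "az": -0.02}
    - {"hand": 25, "x": 0.07, "y": -0.021, "z": 0, "ax": 0, "ay": 0, "az": -0.05}
    - {"hand": 25, "x": 0.125, "y": -0.038, "z": 0, "ax": 0, "ay": 0, "az": -0.08}
    - {"hand": 25, "x": 0.18, "y": -0.055, "z": 0, "ax": 0, "ay": 0, "az": -0.11}
    - {"hand": 25, "x": 0.235, "y": -0.072, "z": 0, "ax": 0, "ay": 0, "az": -0.146}
    - {"hand": 25, "x": 0.285, "y": -0.086, "z": 0, "ax": 0, "ay": 0, "az": -0.146}
    - {"hand": 25, "x": 0.305, "y": -0.0915, "z": 0, "ax": 0, "ay": 0, "az": -0.146}
    - {"hand": 25, "x": 0.305, "y": -0.0915, "z": 0, "ax": 0, "ay": 0, "az": -0.146}

```text
t: 22.92
tool_pos: [0.4797, 0.3241, 0.3218]
orientation: [-2.037, -2.39, 0.005]
force: [0.5, -1.5, -8.0]
opening: 0.0404
gripper_force: 45.0
```

carry_out:
  targets:
    - {"hand": 25, "x": 0, "y": 0, "z": 0, "ax": 0, "ay": 0, "az": 0}
    - {"hand": 25, "x": 0, "y": 0, "z": 0, "ax": 0, "ay": 0, "az": 0}

```text
t: 23.18
tool_pos: [0.4817, 0.3216, 0.3233]
orientation: [-2.043, -2.386, 0.002]
force: [0.3, -0.5, -7.8]
opening: 0.041
gripper_force: 45.0
```

Run:
```python
from h import *
go(.4805,.323,.072,98.9)
p,d=read_camera("scene");q,_=read_camera("top")
print(px("scene",[[.4805,.323,.01]]),px("top",[[.4805,.323,.01]]))
a=cv2.resize(p[190:290,310:430],(400,333),interpolation=cv2.INTER_CUBIC);b=cv2.resize(q[180:270,70:190],(400,300),interpolation=cv2.INTER_CUBIC)
o=np.zeros((333,800,3),np.uint8);o[:,:400]=a;o[:300,400:]=b;cv2.imwrite("pics/c5.png",o)
```

```text
t 23.18 shift [ 0.0016 -0.0009  0.0843] turn [-0.0008  0.0006 -0.0008] force [ 0.3 -0.5 -7.8] open 0.041
[[372.81601925 237.56205918]] [[130.44778048 227.42877766]]
```

View pics/c5.png

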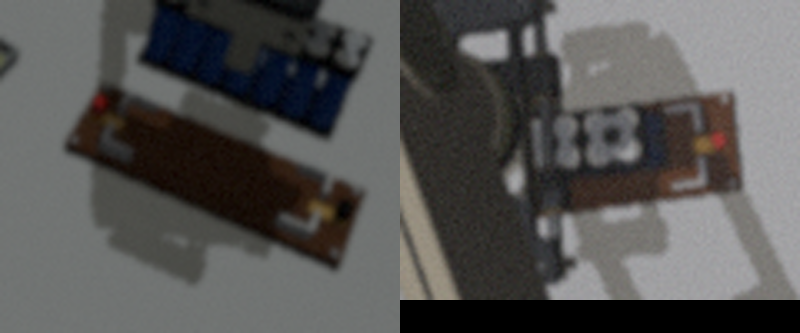

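The pack hangs parallel above the seat, and the corner angles are visible around it. The seat centre projects to top (130,227), matching the mean of the angles. Lowering.

carry_out:
  targets:
    - {"hand": 25, "x": 0.0015, "y": -0.001, "z": 0.02, "ax": 0, "ay": 0, "az": 0}
    - {"hand": 25, "x": 0.0015, "y": -0.001, "z": 0.05, "ax": 0, "ay": 0, "az": 0}
    - {"hand": 25, "x": 0.0015, "y": -0.001, "z": 0.065, "ax": 0, "ay": 0, "az": 0}
    - {"hand": 25, "x": 0.0015, "y": -0.001, "z": 0.075, "ax": 0, "ay": 0, "az": 0}
    - {"hand": 25, "x": 0.0015, "y": -0.001, "z": 0.082, "ax": 0, "ay": 0, "az": 0}
    - {"hand": 25, "x": 0.0015, "y": -0.001, "z": 0.086, "ax": 0, "ay": 0, "az": 0}
    - {"hand": 25, "x": 0.0015, "y": -0.001, "z": 0.086, "ax": 0, "ay": 0, "az": 0}

```text
t: 24.15
tool_pos: [0.4803, 0.3241, 0.2381]
orientation: [2.041, 2.388, 0.001]
force: [1.0, -1.0, -7.7]
opening: 0.041
gripper_force: 45.0
```

carry_out:
  targets:
    - {"hand": 25, "x": 0, "y": 0, "z": 0.003, "ax": 0, "ay": 0, "az": 0}
    - {"hand": 25, "x": 0, "y": 0, "z": 0.005, "ax": 0, "ay": 0, "az": 0}
    - {"hand": 25, "x": 0, "y": 0, "z": 0.006, "ax": 0, "ay": 0, "az": 0}
    - {"hand": 25, "x": 0, "y": 0, "z": 0.006, "ax": 0, "ay": 0, "az": 0}
    - {"hand": 25, "x": 0, "y": 0, "z": 0.006, "ax": 0, "ay": 0, "az": 0}

```text
t: 24.78
tool_pos: [0.4803, 0.3242, 0.2331]
orientation: [2.041, 2.388, 0.001]
force: [-5.2, -2.7, 5.3]
opening: 0.0403
gripper_force: 45.0
```

carry_out:
  targets:
    - {"hand": 63, "x": 0, "y": 0, "z": -0.001, "ax": 0, "ay": 0, "az": 0}
    - {"hand": 63, "x": 0, "y": 0, "z": -0.001, "ax": 0, "ay": 0, "az": 0}
    - {"hand": 63, "x": 0, "y": 0, "z": -0.001, "ax": 0, "ay": 0, "az": 0}
    - {"hand": 63, "x": 0, "y": 0, "z": -0.04, "ax": 0, "ay": 0, "az": 0}
    - {"hand": 63, "x": 0, "y": 0, "z": -0.08, "ax": 0, "ay": 0, "az": 0}
    - {"hand": 63, "x": 0, "y": 0, "z": -0.12, "ax": 0, "ay": 0, "az": 0}
    - {"hand": 63, "x": 0, "y": 0, "z": -0.12, "ax": 0, "ay": 0, "az": 0}

```text
t: 25.65
tool_pos: [0.4813, 0.3247, 0.3565]
orientation: [2.04, 2.386, 0.012]
force: [-0.5, 0.5, -0.5]
opening: 0.0586
gripper_force: 0.0
```

Run:
```python
from h import *
go(.546,-.29,.19,0.5)
p,d=read_camera("scene");cv2.imwrite("pics/c6.png",cv2.resize(p[170:290,290:440],(750,600),interpolation=cv2.INTER_CUBIC))
```

```text
t 25.65 shift [-0.6173 -0.0316 -0.0025] turn [ 0.0032 -0.0085  1.7181] force [-0.5  0.5 -0.5] open 0.0586
```

View pics/c6.png

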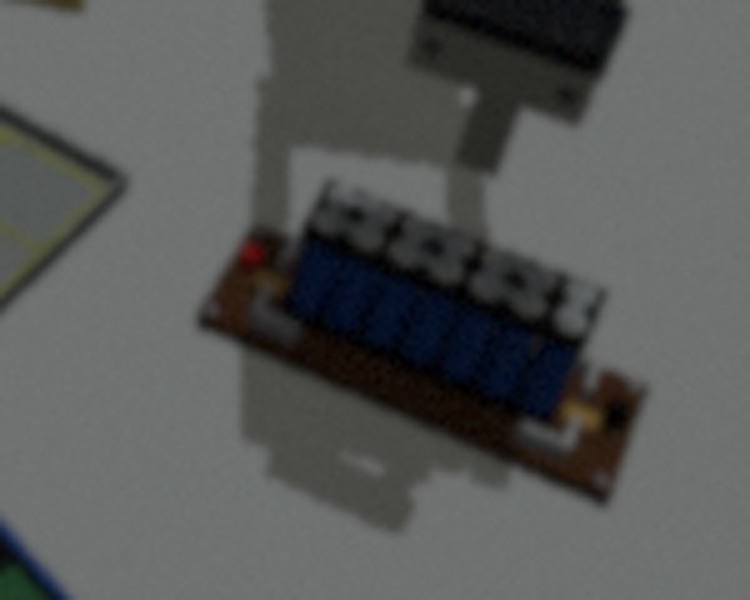

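The long pack sits flat inside the four angles (450,300) and is released. Back to the mat for the lead battery.

carry_out:
  targets:
    - {"hand": 63, "x": -0.617, "y": -0.032, "z": -0.003, "ax": 0, "ay": 0, "az": 1.718}
    - {"hand": 63, "x": -0.617, "y": -0.032, "z": -0.003, "ax": 0, "ay": 0, "az": 1.718}
    - {"hand": 63, "x": -0.617, "y": -0.032, "z": -0.003, "ax": 0, "ay": 0, "az": 1.718}
    - {"hand": 63, "x": -0.617, "y": -0.032, "z": -0.003, "ax": 0, "ay": 0, "az": 1.718}
    - {"hand": 63, "x": -0.617, "y": -0.032, "z": -0.003, "ax": 0, "ay": 0, "az": 1.718}
    - {"hand": 63, "x": -0.617, "y": -0.032, "z": -0.003, "ax": 0, "ay": 0, "az": 1.718}
    - {"hand": 63, "x": -0.617, "y": -0.032, "z": -0.003, "ax": 0, "ay": 0, "az": 1.718}
    - {"hand": 63, "x": -0.617, "y": -0.032, "z": -0.003, "ax": 0, "ay": 0, "az": 1.718}

```text
t: 26.7
tool_pos: [0.5316, -0.1751, 0.3524]
orientation: [-3.121, -0.346, 0.003]
force: [0.8, 1.0, 0.2]
opening: 0.0583
gripper_force: 0.0
```

carry_out:
  targets:
    - {"hand": 63, "x": 0, "y": 0, "z": 0, "ax": 0, "ay": 0, "az": 0}
    - {"hand": 63, "x": 0, "y": 0, "z": 0, "ax": 0, "ay": 0, "az": 0}

```text
t: 26.95
tool_pos: [0.5317, -0.1732, 0.3525]
orientation: [-3.12, -0.355, 0.004]
force: [0.2, -0.1, 0.1]
opening: 0.0583
gripper_force: 0.0
```

Run:
```python
from h import *
go(.5467,-.2897,.19,0.5)
q,d=read_camera("top");cv2.imwrite("pics/top3.png",q)
P=cloud("top",d);z=P[...,2];v,u=np.mgrid[:384,:512]
m=(z>.068)&(z<.095)&(u>80)&(u<185)&(v>190)&(v<265);print(m.sum(),rect(ray("top",u[m],v[m],.082)),np.median(z[m]))
```

```text
t 26.95 shift [-0.0116  0.1169 -0.0047] turn [-0.0018  0.0023  0.2181] force [ 0.2 -0.1  0.1] open 0.0583
978 (array([478.5, 322.5]), array([ 41.2, 143.3]), 9.0) 0.08118364604430955
```

carry_out:
  targets:
    - {"hand": 63, "x": -0.0115, "y": 0.117, "z": -0.005, "ax": 0, "ay": 0, "az": 0.218}
    - {"hand": 63, "x": -0.0115, "y": 0.117, "z": -0.005, "ax": 0, "ay": 0, "az": 0.218}
    - {"hand": 63, "x": -0.0115, "y": 0.117, "z": -0.005, "ax": 0, "ay": 0, "az": 0.218}
    - {"hand": 63, "x": -0.0115, "y": 0.117, "z": -0.005, "ax": 0, "ay": 0, "az": 0.218}
    - {"hand": 63, "x": -0.0115, "y": 0.117, "z": -0.005, "ax": 0, "ay": 0, "az": 0.218}

```text
t: 27.62
tool_pos: [0.5475, -0.2879, 0.3591]
orientation: [-3.141, -0.018, 0.001]
force: [-0.1, -0.2, -1.4]
opening: 0.0583
gripper_force: 0.0
```

Run:
```python
from h import *
go(.5467,-.2897,.06,0.5)
```

```text
t 27.62 shift [-0.0008  0.0018  0.1321] turn [-0.0006  0.0003  0.0027] force [-0.1 -0.2 -1.4] open 0.0583
```

carry_out:
  targets:
    - {"hand": 63, "x": -0.001, "y": 0.0015, "z": 0.05, "ax": 0, "ay": 0, "az": 0}
    - {"hand": 63, "x": -0.001, "y": 0.0015, "z": 0.1, "ax": 0, "ay": 0, "az": 0}
    - {"hand": 63, "x": -0.001, "y": 0.0015, "z": 0.131, "ax": 0, "ay": 0, "az": 0}
    - {"hand": 63, "x": -0.001, "y": 0.0015, "z": 0.131, "ax": 0, "ay": 0, "az": 0}
    - {"hand": 20, "x": -0.001, "y": 0.0015, "z": 0.131, "ax": 0, "ay": 0, "az": 0}
    - {"hand": 20, "x": -0.001, "y": 0.0015, "z": 0.131, "ax": 0, "ay": 0, "az": 0}
    - {"hand": 20, "x": -0.001, "y": 0.0015, "z": 0.131, "ax": 0, "ay": 0, "az": 0}
    - {"hand": 20, "x": -0.001, "y": 0.0015, "z": 0.131, "ax": 0, "ay": 0, "az": 0}
  newtons: 25

```text
t: 28.62
tool_pos: [0.5471, -0.2913, 0.2302]
orientation: [3.141, 0.014, 0.004]
force: [0.5, 5.0, 5.8]
opening: 0.036
gripper_force: 25.0
```

carry_out:
  targets:
    - {"hand": 20, "x": 0, "y": 0, "z": -0.02, "ax": 0, "ay": 0, "az": 0}
    - {"hand": 20, "x": 0, "y": 0, "z": -0.06, "ax": 0, "ay": 0, "az": 0}
    - {"hand": 20, "x": 0, "y": 0, "z": -0.12, "ax": 0, "ay": 0, "az": 0}
    - {"hand": 20, "x": 0, "y": 0, "z": -0.12, "ax": 0, "ay": 0, "az": 0}
    - {"hand": 20, "x": 0, "y": 0, "z": -0.12, "ax": 0, "ay": 0, "az": 0}

```text
t: 29.25
tool_pos: [0.5459, -0.2914, 0.3482]
orientation: [3.141, 0.013, -0.0]
force: [-0.1, 0.1, -5.7]
opening: 0.0361
gripper_force: 25.0
```

Run:
```python
from h import *
go(.5195,.098,.18,-3)
```

```text
t 29.25 shift [-0.0231 -0.3896  0.0012] turn [0.0001 0.0002 0.0609] force [-0.1  0.1 -5.7] open 0.0361
```

carry_out:
  targets:
    - {"hand": 20, "x": -0.002, "y": -0.03, "z": 0, "ax": 0, "ay": 0, "az": 0.06}
    - {"hand": 20, "x": -0.005, "y": -0.09, "z": 0, "ax": 0, "ay": 0, "az": 0.06}
    - {"hand": 20, "x": -0.009, "y": -0.15, "z": 0, "ax": 0, "ay": 0, "az": 0.06}
    - {"hand": 20, "x": -0.012, "y": -0.21, "z": 0, "ax": 0, "ay": 0, "az": 0.06}
    - {"hand": 20, "x": -0.016, "y": -0.27, "z": 0, "ax": 0, "ay": 0, "az": 0.06}
    - {"hand": 20, "x": -0.02, "y": -0.33, "z": 0, "ax": 0, "ay": 0, "az": 0.06}
    - {"hand": 20, "x": -0.023, "y": -0.39, "z": 0, "ax": 0, "ay": 0, "az": 0.06}
    - {"hand": 20, "x": -0.023, "y": -0.39, "z": 0, "ax": 0, "ay": 0, "az": 0.06}

```text
t: 30.25
tool_pos: [0.5182, 0.1022, 0.3456]
orientation: [-3.14, 0.072, 0.008]
force: [-0.9, -0.5, -3.4]
opening: 0.0358
gripper_force: 25.0
```

carry_out:
  targets:
    - {"hand": 20, "x": 0, "y": 0, "z": 0, "ax": 0, "ay": 0, "az": 0}
    - {"hand": 20, "x": 0, "y": 0, "z": 0.05, "ax": 0, "ay": 0, "az": 0}
    - {"hand": 20, "x": 0, "y": 0, "z": 0.085, "ax": 0, "ay": 0, "az": 0}
    - {"hand": 20, "x": 0, "y": 0, "z": 0.1, "ax": 0, "ay": 0, "az": 0}
    - {"hand": 20, "x": 0, "y": 0, "z": 0.107, "ax": 0, "ay": 0, "az": 0}
    - {"hand": 20, "x": 0, "y": 0, "z": 0.11, "ax": 0, "ay": 0, "az": 0}
    - {"hand": 20, "x": 0, "y": 0, "z": 0.11, "ax": 0, "ay": 0, "az": 0}

```text
t: 31.12
tool_pos: [0.5204, 0.0984, 0.2394]
orientation: [-3.14, 0.081, -0.003]
force: [-0.5, 1.2, -5.1]
opening: 0.0356
gripper_force: 25.0
```

Run:
```python
from h import *
go(.5195,.098,.063,-3)
```

```text
t 31.12 shift [-0.0009  0.0004  0.0094] turn [-0.0002 -0.0018  0.001 ] force [-0.5  1.2 -5.1] open 0.0356
```

carry_out:
  targets:
    - {"hand": 20, "x": 0, "y": 0, "z": 0.004, "ax": 0, "ay": 0, "az": 0}
    - {"hand": 20, "x": 0, "y": 0, "z": 0.007, "ax": 0, "ay": 0, "az": 0}
    - {"hand": 20, "x": 0, "y": 0, "z": 0.009, "ax": 0, "ay": 0, "az": 0}
    - {"hand": 20, "x": 0, "y": 0, "z": 0.01, "ax": 0, "ay": 0, "az": 0}
    - {"hand": 20, "x": 0, "y": 0, "z": 0.01, "ax": 0, "ay": 0, "az": 0}

```text
t: 31.75
tool_pos: [0.52, 0.0986, 0.2302]
orientation: [3.141, -0.08, 0.0]
force: [-9.9, -0.6, 14.2]
opening: 0.036
gripper_force: 25.0
```

carry_out:
  targets:
    - {"hand": 63, "x": 0, "y": 0, "z": -0.001, "ax": 0, "ay": 0, "az": 0}
    - {"hand": 63, "x": 0, "y": 0, "z": -0.001, "ax": 0, "ay": 0, "az": 0}
    - {"hand": 63, "x": 0, "y": 0, "z": -0.001, "ax": 0, "ay": 0, "az": 0}
    - {"hand": 63, "x": 0, "y": 0, "z": -0.04, "ax": 0, "ay": 0, "az": 0}
    - {"hand": 63, "x": 0, "y": 0, "z": -0.09, "ax": 0, "ay": 0, "az": 0}
    - {"hand": 63, "x": 0, "y": 0, "z": -0.12, "ax": 0, "ay": 0, "az": 0}
    - {"hand": 63, "x": 0, "y": 0, "z": -0.12, "ax": 0, "ay": 0, "az": 0}
    - {"hand": 63, "x": 0, "y": 0, "z": -0.12, "ax": 0, "ay": 0, "az": 0}

```text
t: 32.75
tool_pos: [0.5195, 0.0984, 0.347]
orientation: [3.14, -0.08, -0.002]
force: [0.2, 0.3, -0.1]
opening: 0.0586
gripper_force: 0.0
```

Run:
```python
from h import *
go(.481,-.297,.18,.5)
```

```text
t 32.75 shift [-1.820e-02  3.968e-01  1.000e-04] turn [ 0.0002  0.0015 -0.0599] force [ 0.2  0.3 -0.1] open 0.0586
```

carry_out:
  targets:
    - {"hand": 66, "x": -0.018, "y": 0.397, "z": 0, "ax": 0, "ay": 0, "az": -0.06}
    - {"hand": 66, "x": -0.018, "y": 0.397, "z": 0, "ax": 0, "ay": 0, "az": -0.06}
    - {"hand": 66, "x": -0.018, "y": 0.397, "z": 0, "ax": 0, "ay": 0, "az": -0.06}
    - {"hand": 66, "x": -0.018, "y": 0.397, "z": 0, "ax": 0, "ay": 0, "az": -0.06}
    - {"hand": 66, "x": -0.018, "y": 0.397, "z": 0, "ax": 0, "ay": 0, "az": -0.06}
    - {"hand": 66, "x": -0.018, "y": 0.397, "z": 0, "ax": 0, "ay": 0, "az": -0.06}
    - {"hand": 66, "x": -0.018, "y": 0.397, "z": 0, "ax": 0, "ay": 0, "az": -0.06}
    - {"hand": 66, "x": -0.018, "y": 0.397, "z": 0, "ax": 0, "ay": 0, "az": -0.06}

```text
t: 33.75
tool_pos: [0.4808, -0.298, 0.3463]
orientation: [-3.139, -0.01, 0.004]
force: [0.7, 0.6, 0.1]
opening: 0.0611
gripper_force: 0.0
```

carry_out:
  targets:
    - {"hand": 66, "x": 0, "y": 0, "z": 0, "ax": 0, "ay": 0, "az": 0}
    - {"hand": 66, "x": 0, "y": 0, "z": 0, "ax": 0, "ay": 0, "az": 0}

```text
t: 34.0
tool_pos: [0.4819, -0.2956, 0.3479]
orientation: [-3.141, -0.017, 0.001]
force: [0.2, 0.3, 0.4]
opening: 0.0611
gripper_force: 0.0
```

```bash
cat >> h.py <<'E'
def tops():
    q,d=read_camera("top");P=cloud("top",d);z=P[...,2];v,u=np.mgrid[:384,:512]
    n,l,s,c=cv2.connectedComponentsWithStats(((z>.055)&(z<.11)&(u>70)&(u<300)&(v>165)&(v<260)).astype(np.uint8))
    for i in range(1,n):
        if s[i,4]<120: continue
        zt=np.median(z[l==i]);m=(l==i)&(abs(z-zt)<.012);w=ray("top",u[m],v[m],zt-.0015)
        print(c[i].round(),zt.round(4),rect(w),w[:,:2].mean(0).round(4))
E
python3 - <<'E'
from h import *
go(.4814,-.2974,.06,.5);tops()
E
```

```text
t 34.0 shift [-0.0005  0.0019  0.1209] turn [-0.0007  0.0004  0.002 ] force [0.2 0.3 0.4] open 0.0611
[215. 214.] 0.0843 (array([516.5,  96.7]), array([36.2, 46.2]), 86.8) [0.5165 0.0966]
[122. 227.] 0.081 (array([478.6, 323.2]), array([ 41.3, 143.7]), 9.0) [0.4784 0.3237]
```

carry_out:
  targets:
    - {"hand": 66, "x": 0, "y": 0.0015, "z": 0.05, "ax": 0, "ay": 0, "az": 0}
    - {"hand": 66, "x": 0, "y": 0.0015, "z": 0.09, "ax": 0, "ay": 0, "az": 0}
    - {"hand": 66, "x": 0, "y": 0.0015, "z": 0.12, "ax": 0, "ay": 0, "az": 0}
    - {"hand": 66, "x": 0, "y": 0.0015, "z": 0.12, "ax": 0, "ay": 0, "az": 0}
    - {"hand": 30, "x": 0, "y": 0.0015, "z": 0.12, "ax": 0, "ay": 0, "az": 0}
    - {"hand": 30, "x": 0, "y": 0.0015, "z": 0.12, "ax": 0, "ay": 0, "az": 0}
    - {"hand": 30, "x": 0, "y": 0.0015, "z": 0.12, "ax": 0, "ay": 0, "az": 0}
    - {"hand": 30, "x": 0, "y": 0.0015, "z": 0.12, "ax": 0, "ay": 0, "az": 0}
  newtons: 25

```text
t: 35.05
tool_pos: [0.4824, -0.2988, 0.2305]
orientation: [3.14, 0.014, 0.005]
force: [-0.3, 3.0, 6.5]
opening: 0.0457
gripper_force: 24.9
```

carry_out:
  targets:
    - {"hand": 30, "x": 0, "y": 0, "z": -0.02, "ax": 0, "ay": 0, "az": 0}
    - {"hand": 30, "x": 0, "y": 0, "z": -0.06, "ax": 0, "ay": 0, "az": 0}
    - {"hand": 30, "x": 0, "y": 0, "z": -0.12, "ax": 0, "ay": 0, "az": 0}
    - {"hand": 30, "x": 0, "y": 0, "z": -0.12, "ax": 0, "ay": 0, "az": 0}
    - {"hand": 30, "x": 0, "y": 0, "z": -0.12, "ax": 0, "ay": 0, "az": 0}

```text
t: 35.67
tool_pos: [0.4813, -0.2986, 0.3484]
orientation: [3.141, 0.014, 0.0]
force: [-1.3, 0.3, -4.2]
opening: 0.0458
gripper_force: 24.9
```

Run:
```python
from h import *
go(.5195,.0245,.18,.5)
```

```text
t 35.67 shift [ 0.041  -0.3227  0.0013] turn [ 0.0003 -0.0001 -0.0001] force [-1.3  0.3 -4.2] open 0.0458
```

carry_out:
  targets:
    - {"hand": 30, "x": 0.004, "y": -0.03, "z": 0, "ax": 0, "ay": 0, "az": 0}
    - {"hand": 30, "x": 0.011, "y": -0.09, "z": 0, "ax": 0, "ay": 0, "az": 0}
    - {"hand": 30, "x": 0.019, "y": -0.15, "z": 0, "ax": 0, "ay": 0, "az": 0}
    - {"hand": 30, "x": 0.027, "y": -0.21, "z": 0, "ax": 0, "ay": 0, "az": 0}
    - {"hand": 30, "x": 0.034, "y": -0.27, "z": 0, "ax": 0, "ay": 0, "az": 0}
    - {"hand": 30, "x": 0.041, "y": -0.323, "z": 0, "ax": 0, "ay": 0, "az": 0}
    - {"hand": 30, "x": 0.041, "y": -0.323, "z": 0, "ax": 0, "ay": 0, "az": 0}
    - {"hand": 30, "x": 0.041, "y": -0.323, "z": 0, "ax": 0, "ay": 0, "az": 0}

```text
t: 36.67
tool_pos: [0.519, 0.0247, 0.3464]
orientation: [3.141, 0.015, -0.005]
force: [-1.2, -0.5, -4.5]
opening: 0.0462
gripper_force: 24.9
```

carry_out:
  targets:
    - {"hand": 30, "x": 0, "y": 0, "z": 0, "ax": 0, "ay": 0, "az": 0}
    - {"hand": 30, "x": 0, "y": 0, "z": 0.05, "ax": 0, "ay": 0, "az": 0}
    - {"hand": 30, "x": 0, "y": 0, "z": 0.085, "ax": 0, "ay": 0, "az": 0}
    - {"hand": 30, "x": 0, "y": 0, "z": 0.1, "ax": 0, "ay": 0, "az": 0}
    - {"hand": 30, "x": 0, "y": 0, "z": 0.107, "ax": 0, "ay": 0, "az": 0}
    - {"hand": 30, "x": 0, "y": 0, "z": 0.11, "ax": 0, "ay": 0, "az": 0}
    - {"hand": 30, "x": 0, "y": 0, "z": 0.11, "ax": 0, "ay": 0, "az": 0}

```text
t: 37.55
tool_pos: [0.5203, 0.0246, 0.2394]
orientation: [3.141, 0.014, 0.003]
force: [-0.7, -0.2, -3.2]
opening: 0.0456
gripper_force: 24.9
```

Run:
```python
from h import *
go(.5195,.0245,.063,.5)
```

```text
t 37.55 shift [-0.0008  0.0001  0.0094] turn [ 0.0001 -0.0019 -0.0001] force [-0.7 -0.2 -3.2] open 0.0456
```

carry_out:
  targets:
    - {"hand": 30, "x": 0, "y": 0, "z": 0.004, "ax": 0, "ay": 0, "az": 0}
    - {"hand": 30, "x": 0, "y": 0, "z": 0.007, "ax": 0, "ay": 0, "az": 0}
    - {"hand": 30, "x": 0, "y": 0, "z": 0.009, "ax": 0, "ay": 0, "az": 0}
    - {"hand": 30, "x": 0, "y": 0, "z": 0.01, "ax": 0, "ay": 0, "az": 0}
    - {"hand": 30, "x": 0, "y": 0, "z": 0.01, "ax": 0, "ay": 0, "az": 0}

```text
t: 38.17
tool_pos: [0.5204, 0.0251, 0.2302]
orientation: [-3.141, -0.014, -0.003]
force: [-5.7, 1.7, 11.5]
opening: 0.0458
gripper_force: 25.0
```

carry_out:
  targets:
    - {"hand": 63, "x": 0, "y": 0, "z": -0.001, "ax": 0, "ay": 0, "az": 0}
    - {"hand": 63, "x": 0, "y": 0, "z": -0.001, "ax": 0, "ay": 0, "az": 0}
    - {"hand": 63, "x": 0, "y": 0, "z": -0.001, "ax": 0, "ay": 0, "az": 0}
    - {"hand": 63, "x": 0, "y": 0, "z": -0.04, "ax": 0, "ay": 0, "az": 0}
    - {"hand": 63, "x": 0, "y": 0, "z": -0.09, "ax": 0, "ay": 0, "az": 0}
    - {"hand": 63, "x": 0, "y": 0, "z": -0.12, "ax": 0, "ay": 0, "az": 0}
    - {"hand": 63, "x": 0, "y": 0, "z": -0.12, "ax": 0, "ay": 0, "az": 0}
    - {"hand": 63, "x": 0, "y": 0, "z": -0.12, "ax": 0, "ay": 0, "az": 0}

```text
t: 39.17
tool_pos: [0.5194, 0.0247, 0.3471]
orientation: [-3.141, -0.014, 0.002]
force: [-0.6, 0.3, -0.1]
opening: 0.0584
gripper_force: 0.0
```

Run:
```python
from h import *
go(.416,-.303,.18,.5)
```

```text
t 39.17 shift [-1.062e-01  3.268e-01  2.000e-04] turn [-0.0001  0.0013  0.    ] force [-0.6  0.3 -0.1] open 0.0584
```

carry_out:
  targets:
    - {"hand": 63, "x": -0.106, "y": 0.327, "z": 0, "ax": 0, "ay": 0, "az": 0}
    - {"hand": 63, "x": -0.106, "y": 0.327, "z": 0, "ax": 0, "ay": 0, "az": 0}
    - {"hand": 63, "x": -0.106, "y": 0.327, "z": 0, "ax": 0, "ay": 0, "az": 0}
    - {"hand": 63, "x": -0.106, "y": 0.327, "z": 0, "ax": 0, "ay": 0, "az": 0}
    - {"hand": 63, "x": -0.106, "y": 0.327, "z": 0, "ax": 0, "ay": 0, "az": 0}
    - {"hand": 63, "x": -0.106, "y": 0.327, "z": 0, "ax": 0, "ay": 0, "az": 0}
    - {"hand": 63, "x": -0.106, "y": 0.327, "z": 0, "ax": 0, "ay": 0, "az": 0}
    - {"hand": 63, "x": -0.106, "y": 0.327, "z": 0, "ax": 0, "ay": 0, "az": 0}

```text
t: 40.17
tool_pos: [0.4164, -0.3025, 0.3467]
orientation: [-3.139, -0.014, 0.003]
force: [0.3, 0.2, -0.0]
opening: 0.0586
gripper_force: 0.0
```

carry_out:
  targets:
    - {"hand": 63, "x": 0, "y": 0, "z": 0, "ax": 0, "ay": 0, "az": 0}
    - {"hand": 63, "x": 0, "y": 0, "z": 0, "ax": 0, "ay": 0, "az": 0}

```text
t: 40.42
tool_pos: [0.417, -0.3022, 0.3481]
orientation: [-3.141, -0.016, 0.0]
force: [-0.0, 0.2, -1.5]
opening: 0.0585
gripper_force: 0.0
```

Run:
```python
from h import *
go(.4161,-.3028,.056,.5);tops()
```

```text
t 40.42 shift [-0.0009  0.0006  0.1251] turn [-0.0002  0.      0.0017] force [-0.   0.2 -1.5] open 0.0585
[215. 214.] 0.0844 (array([516.3,  96.7]), array([36.2, 46.4]), 86.8) [0.5164 0.0966]
[243. 215.] 0.0844 (array([516.3,  23.9]), array([42.8, 42.7]), 1.5) [0.5165 0.0244]
[122. 227.] 0.0811 (array([478.6, 323.2]), array([ 41.3, 143.7]), 9.0) [0.4784 0.3236]
```

Both are within 3 mm of their start. Now the small pack.

carry_out:
  targets:
    - {"hand": 63, "x": -0.001, "y": 0, "z": 0.05, "ax": 0, "ay": 0, "az": 0}
    - {"hand": 63, "x": -0.001, "y": 0, "z": 0.09, "ax": 0, "ay": 0, "az": 0}
    - {"hand": 63, "x": -0.001, "y": 0, "z": 0.124, "ax": 0, "ay": 0, "az": 0}
    - {"hand": 63, "x": -0.001, "y": 0, "z": 0.124, "ax": 0, "ay": 0, "az": 0}
    - {"hand": 25, "x": -0.001, "y": 0, "z": 0.124, "ax": 0, "ay": 0, "az": 0}
    - {"hand": 25, "x": -0.001, "y": 0, "z": 0.124, "ax": 0, "ay": 0, "az": 0}
    - {"hand": 25, "x": -0.001, "y": 0, "z": 0.124, "ax": 0, "ay": 0, "az": 0}
    - {"hand": 25, "x": -0.001, "y": 0, "z": 0.124, "ax": 0, "ay": 0, "az": 0}
  newtons: 20

```text
t: 41.48
tool_pos: [0.4164, -0.3037, 0.2263]
orientation: [3.14, 0.014, 0.004]
force: [-0.9, 1.8, 6.1]
opening: 0.0414
gripper_force: 19.7
```

carry_out:
  targets:
    - {"hand": 25, "x": 0, "y": 0, "z": -0.02, "ax": 0, "ay": 0, "az": 0}
    - {"hand": 25, "x": 0, "y": 0, "z": -0.06, "ax": 0, "ay": 0, "az": 0}
    - {"hand": 25, "x": 0, "y": 0, "z": -0.12, "ax": 0, "ay": 0, "az": 0}
    - {"hand": 25, "x": 0, "y": 0, "z": -0.12, "ax": 0, "ay": 0, "az": 0}
    - {"hand": 25, "x": 0, "y": 0, "z": -0.12, "ax": 0, "ay": 0, "az": 0}

```text
t: 42.1
tool_pos: [0.4155, -0.3032, 0.3443]
orientation: [3.141, 0.014, 0.001]
force: [-0.3, -0.6, -2.1]
opening: 0.0415
gripper_force: 19.7
```

Run:
```python
from h import *
go(.522,-.051,.176,.5)
```

```text
t 42.1 shift [ 0.1087 -0.2512  0.0012] turn [ 0.0004 -0.0004  0.    ] force [-0.3 -0.6 -2.1] open 0.0415
```

carry_out:
  targets:
    - {"hand": 25, "x": 0.012, "y": -0.028, "z": 0, "ax": 0, "ay": 0, "az": 0}
    - {"hand": 25, "x": 0.036, "y": -0.083, "z": 0, "ax": 0, "ay": 0, "az": 0}
    - {"hand": 25, "x": 0.06, "y": -0.14, "z": 0, "ax": 0, "ay": 0, "az": 0}
    - {"hand": 25, "x": 0.085, "y": -0.196, "z": 0, "ax": 0, "ay": 0, "az": 0}
    - {"hand": 25, "x": 0.109, "y": -0.251, "z": 0, "ax": 0, "ay": 0, "az": 0}
    - {"hand": 25, "x": 0.109, "y": -0.251, "z": 0, "ax": 0, "ay": 0, "az": 0}
    - {"hand": 25, "x": 0.109, "y": -0.251, "z": 0, "ax": 0, "ay": 0, "az": 0}

```text
t: 42.98
tool_pos: [0.5217, -0.0512, 0.3423]
orientation: [-3.141, -0.016, 0.005]
force: [0.2, 0.6, -1.8]
opening: 0.0414
gripper_force: 19.7
```

carry_out:
  targets:
    - {"hand": 25, "x": 0, "y": 0, "z": 0, "ax": 0, "ay": 0, "az": 0}
    - {"hand": 25, "x": 0, "y": 0, "z": 0.05, "ax": 0, "ay": 0, "az": 0}
    - {"hand": 25, "x": 0, "y": 0, "z": 0.085, "ax": 0, "ay": 0, "az": 0}
    - {"hand": 25, "x": 0, "y": 0, "z": 0.1, "ax": 0, "ay": 0, "az": 0}
    - {"hand": 25, "x": 0, "y": 0, "z": 0.107, "ax": 0, "ay": 0, "az": 0}
    - {"hand": 25, "x": 0, "y": 0, "z": 0.11, "ax": 0, "ay": 0, "az": 0}
    - {"hand": 25, "x": 0, "y": 0, "z": 0.11, "ax": 0, "ay": 0, "az": 0}

```text
t: 43.85
tool_pos: [0.5229, -0.0515, 0.2354]
orientation: [3.141, 0.014, 0.003]
force: [0.6, -0.5, -1.7]
opening: 0.0413
gripper_force: 19.7
```

Run:
```python
from h import *
go(.522,-.051,.0595,.5)
```

```text
t 43.85 shift [-0.0009 -0.0005  0.0089] turn [ 0.0004 -0.0018 -0.    ] force [ 0.6 -0.5 -1.7] open 0.0413
```

carry_out:
  targets:
    - {"hand": 25, "x": 0, "y": 0, "z": 0.004, "ax": 0, "ay": 0, "az": 0}
    - {"hand": 25, "x": 0, "y": 0, "z": 0.007, "ax": 0, "ay": 0, "az": 0}
    - {"hand": 25, "x": 0, "y": 0, "z": 0.009, "ax": 0, "ay": 0, "az": 0}
    - {"hand": 25, "x": 0, "y": 0, "z": 0.01, "ax": 0, "ay": 0, "az": 0}
    - {"hand": 25, "x": 0, "y": 0, "z": 0.01, "ax": 0, "ay": 0, "az": 0}

```text
t: 44.48
tool_pos: [0.5228, -0.0512, 0.2264]
orientation: [-3.142, -0.014, -0.001]
force: [-7.6, 1.9, 17.4]
opening: 0.0413
gripper_force: 19.8
```

carry_out:
  targets:
    - {"hand": 60, "x": 0, "y": 0, "z": -0.001, "ax": 0, "ay": 0, "az": 0}
    - {"hand": 60, "x": 0, "y": 0, "z": -0.001, "ax": 0, "ay": 0, "az": 0}
    - {"hand": 60, "x": 0, "y": 0, "z": -0.001, "ax": 0, "ay": 0, "az": 0}
    - {"hand": 60, "x": 0, "y": 0, "z": -0.04, "ax": 0, "ay": 0, "az": 0}
    - {"hand": 60, "x": 0, "y": 0, "z": -0.09, "ax": 0, "ay": 0, "az": 0}
    - {"hand": 60, "x": 0, "y": 0, "z": -0.15, "ax": 0, "ay": 0, "az": 0}
    - {"hand": 60, "x": 0, "y": 0, "z": -0.15, "ax": 0, "ay": 0, "az": 0}

```text
t: 45.35
tool_pos: [0.524, -0.0516, 0.3805]
orientation: [3.139, 0.014, 0.016]
force: [0.8, -0.7, -0.4]
opening: 0.0557
gripper_force: 0.0
```

carry_out:
  targets:
    - {"hand": 60, "x": -0.1, "y": 0.3, "z": 0, "ax": 0, "ay": 0, "az": 0}
    - {"hand": 60, "x": -0.1, "y": 0.3, "z": 0, "ax": 0, "ay": 0, "az": 0}
    - {"hand": 60, "x": -0.1, "y": 0.3, "z": 0, "ax": 0, "ay": 0, "az": 0}
    - {"hand": 60, "x": -0.1, "y": 0.3, "z": 0, "ax": 0, "ay": 0, "az": 0}
    - {"hand": 60, "x": -0.1, "y": 0.3, "z": 0, "ax": 0, "ay": 0, "az": 0}
    - {"hand": 60, "x": -0.1, "y": 0.3, "z": 0, "ax": 0, "ay": 0, "az": 0}
    - {"hand": 60, "x": -0.1, "y": 0.3, "z": 0, "ax": 0, "ay": 0, "az": 0}
    - {"hand": 60, "x": -0.1, "y": 0.3, "z": 0, "ax": 0, "ay": 0, "az": 0}

```text
t: 46.35
tool_pos: [0.4256, -0.3508, 0.3737]
orientation: [-3.141, -0.016, 0.001]
force: [0.0, -0.2, 0.7]
opening: 0.0559
gripper_force: 0.0
```

Run:
```python
from h import *
tops()
p,d=read_camera("scene");cv2.imwrite("pics/c7.png",cv2.resize(p[80:320,130:430],(750,600),interpolation=cv2.INTER_CUBIC))
```

```text
[215. 214.] 0.0839 (array([516.5,  96.8]), array([36.2, 46.2]), 86.8) [0.5165 0.0967]
[243. 215.] 0.0846 (array([516.3,  23.9]), array([42.7, 42.7]), 1.5) [0.5164 0.0244]
[274. 215.] 0.0744 (array([518. , -52.3]), array([40.8, 38.3]), 1.2) [ 0.5186 -0.0523]
[122. 227.] 0.0811 (array([478.6, 323.2]), array([ 41.3, 143.7]), 9.0) [0.4784 0.3235]
```

View pics/c7.png

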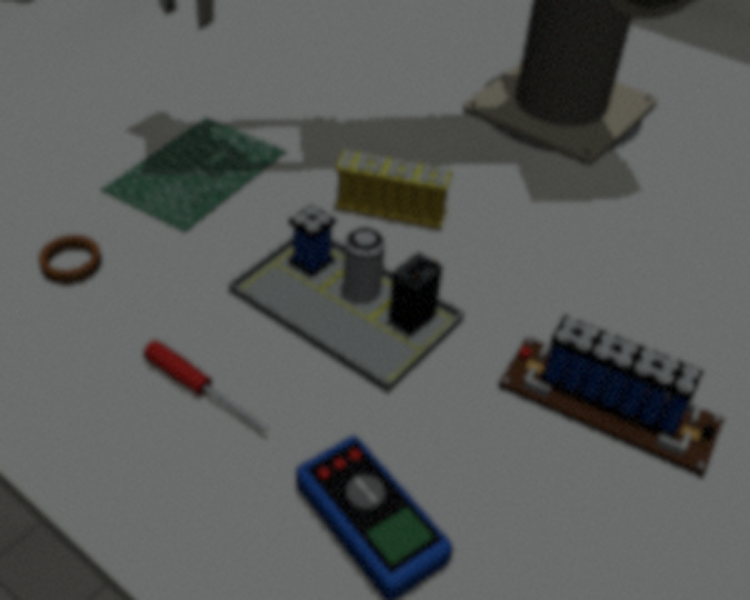

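The long pack is seated at (625,375). The small pack (312,240), round cell (362,265) and lead battery (415,295) stand in their bays within 3 mm of their starts, the bystanders are where they were, and the arm is clear.

```bash
python3 -c "
from plant import robot
print(robot.close_job())"
```

```text
the job is handed in; nothing more can be done
None
```

The job is handed in: the long pack sits flat in the cradle about 2 mm from its centre, the three batteries stand upright in their own bays within about 3 mm of where they started, and the multimeter, tape roll and screwdriver were not moved.

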